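# Switch off the wheel dryer and put the polishing wheels away

## Robot

A 6-joint arm with a two-finger parallel gripper is mounted at the origin on the work surface. World frame = base frame: x ahead of the robot, y to its left, z up, the work surface at z = 0. Lengths are in m, angles in rad, forces in N, time in s.
With the tool pointing down it reaches from about 0.275 to 0.85 m from the base axis. Payload 19 kg.
Tool frame: the origin (TCP) lies between the finger pads; the fingertips stand 25 mm ahead of it and the grasp point (between the pads) lies 6 mm ahead of it; z points along the fingers, y is the line along which they close (so a half turn about z gives the same grasp; the last joint's range is limited). The gripper opens to 85 mm and grips with 20 to 120 N. Pads are 22 mm wide; open, the fingers measure 114 mm over their backs; the gripper's body (76 mm by 85 mm) begins 54 mm behind the grasp point. The pads swing forward as they close: fully open they stand 13 mm farther back than shut.
Start: joints at [-1.364, 0.15, 1.437, -0, 1.554, -0.134], TCP at [0.192, -0.542, 0.256] pointing down, gripper open.
Joint ranges: [-2.8, 2.8], [-0.68, 2.1], [0.12, 2.68], [-1.39, 4.53], [0.16, 2.79], [-2.81, 2.81]. Speed limits (rad/s): [1.89, 1.89, 2.22, 3.01, 3.01, 3.01].

## Interface

Orientations are given as a rotation vector (axis times angle).
In Python, from plant import manip, get_image, camera_info gives the robot as it stands.
- The arm moves only by the tool jog_arm, never from a script. Its argument "plan" is a list of rows, each an object with "travel": the shift along the tool's x, y, z as a fraction of full scale, a list of three; "roll": the turn about the tool's z as a fraction of full scale; "fingers": the closure, from 0 (fully open) to 1 (shut). In form: [{"travel": [tx, ty, tz], "roll": roll, "fingers": fingers}, ...]. A call has 1 to 12 rows; each row is the pose to reach, as a shift and turn from the pose commanded when the call began, along the tool's axes at that moment, turning the shorter way round; what a row does not reach only later rows make up. Full scale, the value 1, is 0.25 m for a shift and 180 degrees for a turn. A row lasts 1/8 s, in which the tool goes at most 62.5 mm and 10.7 degrees, less where a joint would pass 70% of its speed; a pose out of reach is approached as far as the arm can. A call with a number of a shift or a turn outside -1 to 1 is refused whole. A call with a gripper value outside its range is refused whole. The fingers move at their own pace and stop on an object; "newtons" is the grip in N (left out, the last holds). Time passes only in rows, so rows that repeat a pose let the fingers close. It gives the time, the measured TCP pose, the force, the opening and the grip force at its end, in the units of the state.
- manip.get_state(): the state, without advancing time (a new reading comes with each control period).
- get_image(name): name is "scene" or "top" or "wrist"; returns the picture (480x640x3 uint8, blue, green, red); there is no depth.
- camera_info(name): a dict with "vfov" (degrees; the focal length in pixels is half the picture's height over the tangent of half this angle, whatever the lens; pixels are square), "cx", "cy" (the principal point, pixels), "k1" (the pictures are not rectified: a ray, as slopes to the right and down, at radius r is drawn at 1 + k1 r^2 times it, then the intrinsics apply), "view" (4x4, takes a point from world to camera coordinates). Camera axes: x right, y up, looking along -z (the intrinsics and any distortion apply to the point x, -y, -z); pixel columns grow to the right and rows downward; lengths in m; the calibration is good to about 2 mm. A picture is of the moment at which its call begins: read the wrist's pose just before it. camera_info takes no time and is no camera call; for the wrist camera it gives the pose at the moment of the call.
- manip.hand_in(): hands the job in; it is judged then, once.
The state is a dict: "time": time; "q": joint angles; "joint_vel": joint speeds; "effort": joint torques, N m; "position": TCP position; "tool_rot": TCP orientation; "wrist_force": force on the tool from outside, world axes, zero at the start; "wrist_torque": the same for the moment, N m; "finger_gap": opening from 0.0 (shut) to 1.0 (fully open); "grasp_force": force on a finger pad.
Only numpy, scipy, OpenCV 4.12 (cv2) and the standard library are available. Lean on these libraries where they do the work, as an engineer would, in place of code of your own. Each camera call takes 0.05 s, during which the arm holds its last target. There are 200 camera calls.

## Task

The felt polishing wheels are dry. First turn the dryer's heat knob fully anticlockwise to its off stop while the wheels still hang, then lift every wheel off its peg and stand it on edge in the wooden rack, one wheel to a pocket and fully down, any wheel in any pocket. Leave the dryer off, the rack flat on the bench, and do not disturb the other things on the bench.

Things in the scene. Friction and masses are not known exactly. Their poses are not given: they have to be found in the camera images.
- dryer: Fixed grey drying unit; origin under it at table height. Base x -65..65, y -230..255, up to z 50 mm; knob tower at y 175..255, z up to 90. A steel rail along y at x = 50 (top at z 127) carries five level pegs pointing to -x, axis at z 125, at y = -185, -107, -29, 49, 127: 6 mm thick, 80 mm long, ending in 12 mm balls.
- heat (a joint): Heat knob's angle in rad: 0 = off, at the anticlockwise end stop (seen from above); grows clockwise up to 4.7. Stiff enough to stay where it is left.
- heat_grip (a point): Point on the knob's axis at grip height, 127 mm above the table. The knob has an upright bar grip 42 mm long and 14 mm thick, its top 7 mm above this point and its foot 23 mm below it on a round skirt 44 mm across. The point's x axis runs along the bar and turns with it.
- rack: Loose wooden storage rack, 100 (x) x 212 (y) x 42 mm, 0.9 kg, origin under its centre. Five pockets in a row along its y axis, each 84 mm long (x), 22 mm wide (y), floor 12 mm above the table, 30 mm deep, open at the top; pitch 42 mm.
- mandrel: Bystander: steel ring mandrel, slim cone 150 mm high on a foot 64 mm across; origin under it. Leave alone.
- anvil: Bystander: steel bench block 60 x 60 x 20 mm; origin under it. Leave alone.
- tin: Bystander: round tin 56 mm across, 40 mm high; origin under it. Leave alone.
- brush: Bystander: brush 170 mm long, lying; origin under its middle, x along it. Leave alone.
- flask: Bystander: small bottle 52 mm across, 130 mm high; origin under it. Leave alone.
- peg0 (a point): Centre of the ball at the tip of peg 0 (the pegs are numbered from the dryer's -y end). Axes as the dryer's: the peg runs from here 80 mm in +x to the rail.
- slot0 (a point): Middle of the floor of pocket 0 of the rack (numbered from its -y end), axes as the rack's.
- wheel0: Felt polishing wheel: flat disc 70 mm in diameter, 14 mm thick, with a bore of 20 mm, 60 g; origin at its centre, x axis along its axle (either way). At the start it hangs by its bore on a peg, so its centre is about 7 mm below the peg's axis, 30 to 40 mm behind the ball; absent (None) in some starts.
- peg1 (a point): Centre of the ball at the tip of peg 1 (the pegs are numbered from the dryer's -y end). Axes as the dryer's: the peg runs from here 80 mm in +x to the rail.
- slot1 (a point): Middle of the floor of pocket 1 of the rack (numbered from its -y end), axes as the rack's.
- wheel1: Felt polishing wheel: flat disc 70 mm in diameter, 14 mm thick, with a bore of 20 mm, 60 g; origin at its centre, x axis along its axle (either way). At the start it hangs by its bore on a peg, so its centre is about 7 mm below the peg's axis, 30 to 40 mm behind the ball; absent (None) in some starts.
- peg2 (a point): Centre of the ball at the tip of peg 2 (the pegs are numbered from the dryer's -y end). Axes as the dryer's: the peg runs from here 80 mm in +x to the rail.
- slot2 (a point): Middle of the floor of pocket 2 of the rack (numbered from its -y end), axes as the rack's.
- wheel2: Felt polishing wheel: flat disc 70 mm in diameter, 14 mm thick, with a bore of 20 mm, 60 g; origin at its centre, x axis along its axle (either way). At the start it hangs by its bore on a peg, so its centre is about 7 mm below the peg's axis, 30 to 40 mm behind the ball; absent (None) in some starts.
- peg3 (a point): Centre of the ball at the tip of peg 3 (the pegs are numbered from the dryer's -y end). Axes as the dryer's: the peg runs from here 80 mm in +x to the rail.
- slot3 (a point): Middle of the floor of pocket 3 of the rack (numbered from its -y end), axes as the rack's.
- wheel3: Felt polishing wheel: flat disc 70 mm in diameter, 14 mm thick, with a bore of 20 mm, 60 g; origin at its centre, x axis along its axle (either way). At the start it hangs by its bore on a peg, so its centre is about 7 mm below the peg's axis, 30 to 40 mm behind the ball; absent (None) in some starts.
- peg4 (a point): Centre of the ball at the tip of peg 4 (the pegs are numbered from the dryer's -y end). Axes as the dryer's: the peg runs from here 80 mm in +x to the rail.
- slot4 (a point): Middle of the floor of pocket 4 of the rack (numbered from its -y end), axes as the rack's.
- wheel4: Felt polishing wheel: flat disc 70 mm in diameter, 14 mm thick, with a bore of 20 mm, 60 g; origin at its centre, x axis along its axle (either way). At the start it hangs by its bore on a peg, so its centre is about 7 mm below the peg's axis, 30 to 40 mm behind the ball; absent (None) in some starts.
There are look-alikes about, which are no part of the job. What is shaped like the wheel1 but blue is not meant.

How it is judged:
On the way:
1. the heat knob is turned to its off stop (value of joint heat below 0.12 rad), for 0.2 s.
At the end, for the whole second after the job is handed in: Knob within 0.12 rad of its off stop; rack flat on the table at rest; every wheel present stands at rest on edge in a rack pocket: centre 40 to 53 mm above the rack's underside, within 12 mm of its long middle line, axle within 0.45 rad of the rack's y axis (value of joint heat below 0.12 rad and angle between rack's own z axis and vertical below 0.06 rad and height (world z) of rack below 0.008 m and linear speed of rack below 0.02 m/s and x of wheel0 in the frame of rack between -0.012 and 0.012 m and y of wheel0 in the frame of rack between -0.105 and 0.105 m and z of wheel0 in the frame of rack between 0.04 and 0.053 m and angle between the x axis of each of wheel0, wheel1, wheel2, wheel3, wheel4 and the y axis of rack, either way round below 0.45 rad and linear speed of each of wheel0, wheel1, wheel2, wheel3, wheel4 below 0.03 m/s and x of wheel1 in the frame of rack between -0.012 and 0.012 m and y of wheel1 in the frame of rack between -0.105 and 0.105 m and z of wheel1 in the frame of rack between 0.04 and 0.053 m and x of wheel2 in the frame of rack between -0.012 and 0.012 m and y of wheel2 in the frame of rack between -0.105 and 0.105 m and z of wheel2 in the frame of rack between 0.04 and 0.053 m and x of wheel3 in the frame of rack between -0.012 and 0.012 m and y of wheel3 in the frame of rack between -0.105 and 0.105 m and z of wheel3 in the frame of rack between 0.04 and 0.053 m and x of wheel4 in the frame of rack between -0.012 and 0.012 m and y of wheel4 in the frame of rack between -0.105 and 0.105 m and z of wheel4 in the frame of rack between 0.04 and 0.053 m); the robot touches nothing.
It fails at once if a wheel is taken off its peg before the heat is off (value of joint heat above 0.2 rad and (x of any of wheel0, wheel1, wheel2, wheel3, wheel4 in the frame of dryer below -0.05 m or z of any of wheel0, wheel1, wheel2, wheel3, wheel4 in the frame of dryer above 0.19 m)).
It fails at once if a bystander is moved by more than 30 mm (distance of any of mandrel, anvil, tin, brush, flask from where it was at the start of the episode above 0.03 m).
Of wheel0, wheel1, wheel2, wheel3, wheel4 only 3 to 5 are there at a start; the rules pass over those that are not, and their reading is None.
At some moment in a run one of rack may be knocked a few centimetres aside while the robot is not near it.
It also fails if it takes over 210 s, if anything falls off the work surface, if the arm or the gripper's body presses on something with over 40 N, if the wrist force passes 120 N, or if a joint passes its speed limit or range.

## Working session

There is one attempt and no reset: what is moved stays moved. The work goes in short steps, Python scripts to look and compute and a tool call to move; the robot and the scene stay as the last step left them, time stands still between calls to the robot, and variables do not carry over. Pictures are saved under pics/ and viewed, at most 14 in all, crops included, and the job is handed in when it is done.

Besides the shell and the picture viewer there is one more tool, called after "Request:" by a JSON object that holds its "op" and its "data". jog_arm: Moves the arm, as the interface text tells. Shift numbers are shares of 0.25 m and turn numbers shares of 180 degrees, none past 1 either way. Its arguments: {"type":"object","properties":{"plan":{"type":"array"},"newtons":{"type":"number"}},"required":["plan"]}

```bash
mkdir -p pics; ls; python3 - <<'E'
from plant import manip,get_image,camera_info
import cv2
for n in("scene","top"):
    cv2.imwrite(f"pics/{n}0.png",get_image(n)); c=camera_info(n); print(n,c)
s=manip.get_state(); print(s)
E
```

```text
pics
scene {'vfov': 50.219705056493936, 'cx': 319.0418184993158, 'cy': 235.9708195206414, 'k1': 0.03694909161141332, 'view': array([[ 0.70410957,  0.71003617, -0.00885203, -0.39557534],
       [-0.59231405,  0.59415451,  0.54419159,  0.29180715],
       [ 0.39165519, -0.37792732,  0.83891427, -1.40807679],
       [ 0.        ,  0.        ,  0.        ,  1.        ]])}
top {'vfov': 48.23534993724762, 'cx': 323.0572677486314, 'cy': 237.3917426185755, 'k1': 0.03260888775871876, 'view': array([[-0.00694275, -0.9999658 , -0.00449462, -0.0276846 ],
       [ 0.99897354, -0.00713692,  0.04473185, -0.57909991],
       [-0.0447624 , -0.00417944,  0.99898892, -1.12594284],
       [ 0.        ,  0.        ,  0.        ,  1.        ]])}
{'time': 0.1, 'q': array([-1.36399866e+00,  1.50923544e-01,  1.43792562e+00, -1.11340548e-06,
        1.55379701e+00, -1.34009566e-01]), 'joint_vel': array([-8.98117134e-05,  6.28355138e-04, -2.34520682e-03,  6.85262990e-04,
       -4.16808014e-04, -2.17921904e-03]), 'effort': array([ 4.77749578e-03, -7.14376831e+01, -5.71795177e+01, -1.95303542e-04,
        7.20625918e-03, -1.12614641e-04]), 'position': array([ 0.19213048, -0.54175654,  0.25576349]), 'tool_rot': array([-3.09505355e+00, -5.32573207e-01,  6.19407602e-05]), 'wrist_force': array([-0.20539735,  0.48916556,  0.04514847]), 'wrist_torque': array([0.04026991, 0.00532937, 0.03717161]), 'grasp_force': 0.0, 'finger_gap': 1.000231126067177}
```

View pics/scene0.png

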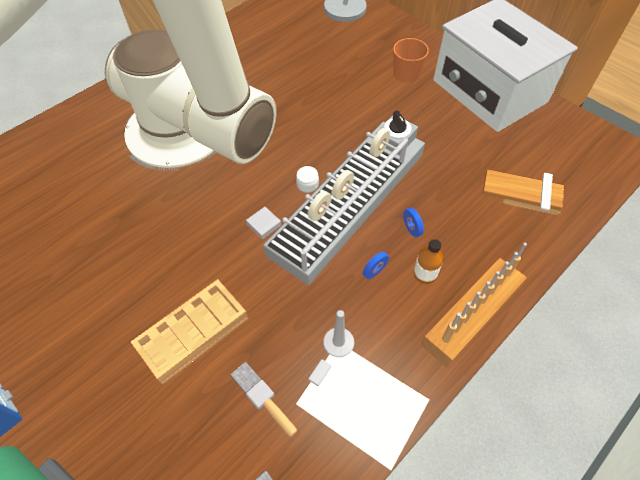

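View pics/top0.png

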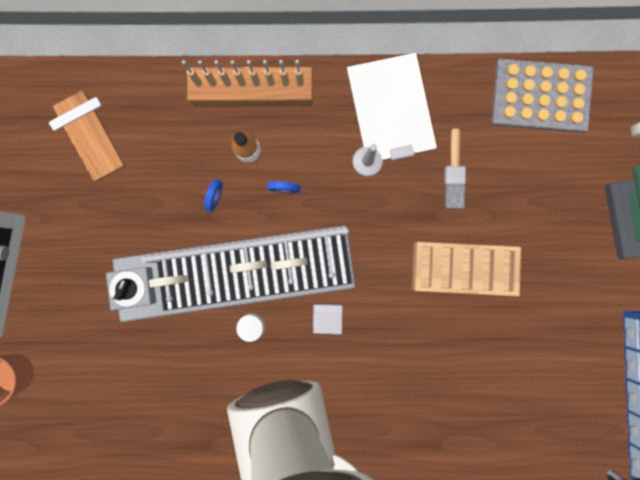

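The scene picture shows three cream wheels hanging on the dryer at about (380,143), (343,184) and (320,207), with the knob at (398,122) and the rack at (190,330). The top picture shows the same wheels at (168,281), (247,266) and (289,263), the knob at (127,288) and the rack at (467,269).
Candidates for a wheel (top): cream ones at those three pixels; blue ones at (213,195) and (284,187), which are look-alikes and excluded. The white tin (250,327) is a bystander.
I choose the cream three and check them in a close crop.

```bash
cat > h.py <<'E'
import numpy as np,cv2
from plant import manip,get_image,camera_info
from scipy.spatial.transform import Rotation as R
def KD(c):
    f=240/np.tan(np.radians(c["vfov"]/2))
    return np.array([[f,0,c["cx"]],[0,f,c["cy"]],[0,0,1]]),np.array([c["k1"],0,0,0,0.])
def ray(c,uv):
    K,D=KD(c); p=cv2.undistortPoints(np.array(uv,float).reshape(-1,1,2),K,D)[:,0]
    V=c["view"]; d=np.c_[p[:,0],-p[:,1],-np.ones(len(p))]@V[:3,:3]
    return -V[:3,:3].T@V[:3,3],d
def onz(c,uv,z):
    o,d=ray(c,uv); return o+d*((z-o[2])/d[:,2])[:,None]
def proj(c,P):
    K,D=KD(c);P=np.atleast_2d(P).astype(float);V=c["view"];q=P@V[:3,:3].T+V[:3,3];q=q*[1,-1,-1]
    return cv2.projectPoints(q,np.zeros(3),np.zeros(3),K,D)[0][:,0]
def tri(c1,u1,c2,u2):
    a,d=ray(c1,u1);b,e=ray(c2,u2);d=d[0]/np.linalg.norm(d);e=e[0]/np.linalg.norm(e)
    t=np.linalg.lstsq(np.c_[d,-e],b-a,rcond=None)[0];p,q=a+t[0]*d,b+t[1]*e
    return (p+q)/2,np.linalg.norm(p-q)
E
python3 - <<'E'
import cv2
a=cv2.imread("pics/top0.png"); b=cv2.imread("pics/scene0.png")
cv2.imwrite("pics/c1.png",cv2.resize(a[220:330,95:360],None,fx=3,fy=3,interpolation=cv2.INTER_CUBIC))
cv2.imwrite("pics/c2.png",cv2.resize(b[100:290,240:440],None,fx=3,fy=3,interpolation=cv2.INTER_CUBIC))
cv2.imwrite("pics/c3.png",cv2.resize(a[230:310,400:535],None,fx=5,fy=5,interpolation=cv2.INTER_CUBIC))
E
```

```text
(no output)
```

View pics/c1.png

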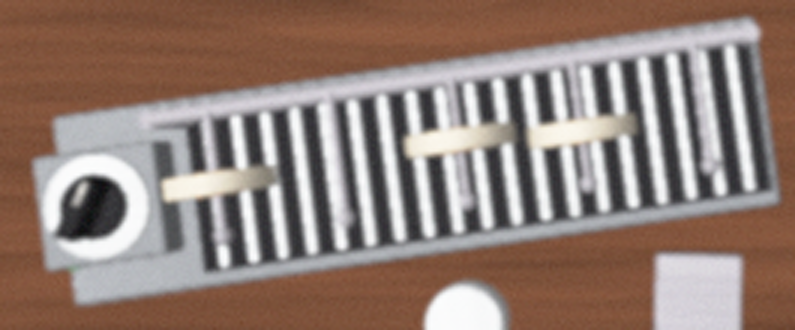

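View pics/c2.png

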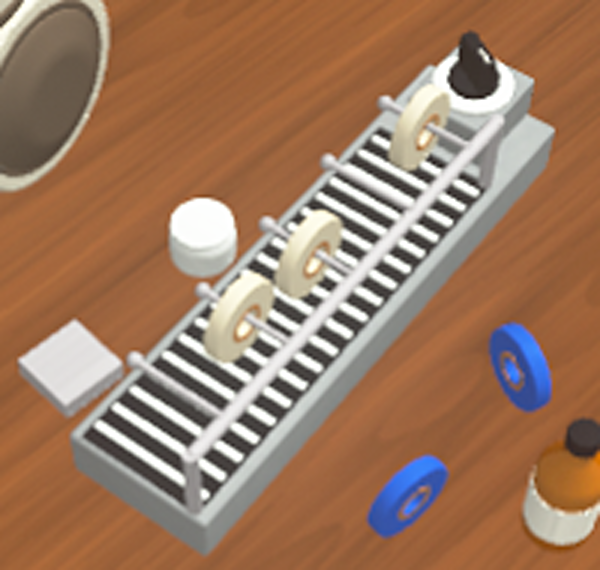

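View pics/c3.png

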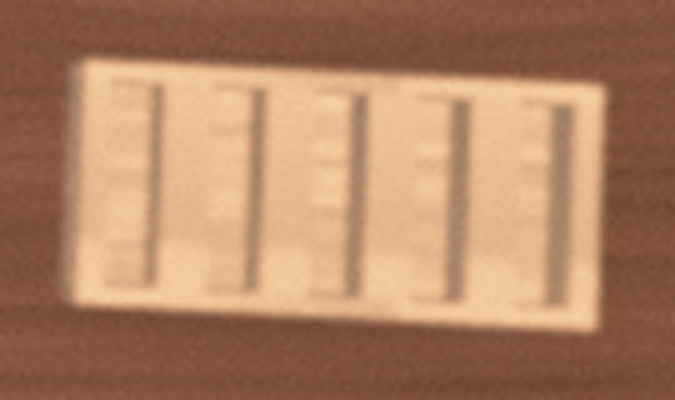

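The crops confirm three cream felt wheels on pegs 4, 2 and 1. In the top crop the balls are at (224,238), (465,203) and (587,186), and pegs 3 and 0 are empty. The rack's corners in its crop are (83,60), (607,85), (598,330) and (75,303).

```bash
cat > m1.py <<'E'
from h import *
T=camera_info("top");S=camera_info("scene")
f=lambda p,s,o:(np.array(p)+.5)/s-.5+o
bt=f([[710,168],[587,186],[465,203],[343,225],[224,238]],3,[95,220])
bs=f([[135,358],[203,289],[267,223],[327,160],[386,102]],3,[240,100])
Y=np.array([-185,-107,-29,49,127])/1e3
print(onz(T,bt,.125).round(4),onz(S,bs,.125).round(4))
def fit(L,W):
    a,b=np.array(L)[:,:2],np.array(W)[:,:2];A=a-a.mean(0);B=b-b.mean(0)
    th=np.arctan2((A[:,0]*B[:,1]-A[:,1]*B[:,0]).sum(),(A*B).sum());c,s=np.cos(th),np.sin(th);M=np.array([[c,-s],[s,c]])
    t=b.mean(0)-M@a.mean(0);return th,t,np.abs(a@M.T+t-b).max()
L=[[-.03,y] for y in Y]
for W in(onz(T,bt,.125),onz(S,bs,.125),(onz(T,bt,.125)+onz(S,bs,.125))/2):
    th,t,e=fit(L,W);print("dryer",np.degrees(th),t,e)
c,s=np.cos(th),np.sin(th)
w=lambda x,y:np.array([c*x-s*y,s*x+c*y])+t
print("knob",w(0,.215))
rc=f([[83,60],[607,85],[598,330],[75,303]],5,[400,230])
th2,t2,e=fit([[.05,.106],[.05,-.106],[-.05,-.106],[-.05,.106]],onz(T,rc,.042));print("rack",np.degrees(th2),t2,e)
# wheels: centroid of top-edge strip, z=.153
for n,p in((4,[218,184]),(2,[459,141]),(1,[582,132])):
    q=onz(T,f([p],3,[95,220]),.151)[0];print("wheel",n,q,M:=None, ((q[:2]-t)@np.array([[c,-s],[s,c]])).round(4))
E
python3 m1.py
```

```text
[[ 0.5006 -0.0475  0.125 ]
 [ 0.4898  0.0308  0.125 ]
 [ 0.4796  0.1084  0.125 ]
 [ 0.4662  0.1857  0.125 ]
 [ 0.4587  0.2609  0.125 ]] [[ 0.5031 -0.0433  0.125 ]
 [ 0.4932  0.0335  0.125 ]
 [ 0.4825  0.1108  0.125 ]
 [ 0.4712  0.1882  0.125 ]
 [ 0.4624  0.2656  0.125 ]]
dryer 7.924706512118529 [0.50469005 0.14051339] 0.0019741282405418836
dryer 7.6327201380867145 [0.5083691  0.14368394] 0.0009082552347943751
dryer 7.778703788275631 [0.50652966 0.14209877] 0.0014411703296197675
knob [0.47742999 0.35512038]
rack -3.181626664468485 [ 0.51155124 -0.3287267 ] 0.0014435030189149378
wheel 4 [0.49372223 0.25734739 0.151     ] None [0.0029 0.1159]
wheel 2 [0.51914958 0.10839381 0.151     ] None [ 0.0079 -0.0351]
wheel 1 [0.52417388 0.03205276 0.151     ] None [ 0.0026 -0.1114]
```

```bash
cat >> h.py <<'E'
def go(x,y,z,yaw=None):
    "travel/roll fractions from now; yaw=deg of tool y (mod 180)"
    s=manip.get_state();M=R.from_rotvec(s["tool_rot"]).as_matrix()
    d=M.T@(np.array([x,y,z])-s["position"])/.25
    y0=np.degrees(np.arctan2(M[1,1],M[0,1]));q1,q6=s["q"][0],s["q"][5]
    out=f"travel {d.round(3)} yaw0 {y0:.2f} tilt {np.degrees(np.arccos(-M[2,2])):.2f}"
    if yaw is not None:
        a=(y0-yaw+90)%180-90
        out+=f" roll {a/180:.4f} (alt {(a-np.sign(a)*180)/180:.4f}) q6end {np.arctan2(y,x)-np.radians(y0-a):.2f}"
    print(out,"d",np.linalg.norm(d)*.25)
E
python3 - <<'E'
from h import *
s=manip.get_state();c=camera_info("wrist");M=R.from_rotvec(s["tool_rot"]).as_matrix()
V=c["view"];o=-V[:3,:3].T@V[:3,3];print("cam in tool",M.T@(o-s["position"]),"look",M.T@-V[2,:3],"up",M.T@V[1,:3],c["vfov"])
go(.43,.35,.30,0)
E
```

```text
cam in tool [ 0.07316873  0.00042589 -0.11785423] look [-2.84050486e-01  4.80572759e-04  9.58809205e-01] up [ 9.58809192e-01 -3.83740370e-04  2.84050674e-01] 63.714196197741074
travel [ 2.089 -3.044 -0.173] yaw0 -70.47 tilt 0.06 roll -0.3915 (alt 0.6085) q6end 0.68 d 0.9239959492992407
```

Request:
{"op": "jog_arm", "data": {"plan": [{"travel": [0.2, -0.25, -0.17], "roll": 0, "fingers": 0}, {"travel": [0.4, -0.5, -0.17], "roll": 0, "fingers": 0}, {"travel": [0.6, -0.75, -0.17], "roll": 0, "fingers": 0}, {"travel": [0.75, -1.0, -0.17], "roll": 0, "fingers": 0}, {"travel": [0.75, -1.0, -0.17], "roll": 0, "fingers": 0}]}}

```text
time: 0.72
position: [0.2832, -0.2495, 0.2984]
tool_rot: [-3.096, -0.532, -0.0]
wrist_force: [1.6, -0.4, 0.1]
finger_gap: 0.997
grasp_force: 0.0
```

Request:
{"op": "jog_arm", "data": {"plan": [{"travel": [0.2, -0.25, 0], "roll": 0, "fingers": 0}, {"travel": [0.4, -0.5, 0], "roll": 0, "fingers": 0}, {"travel": [0.6, -0.75, 0], "roll": 0, "fingers": 0}, {"travel": [0.75, -1.0, 0], "roll": 0, "fingers": 0}, {"travel": [0.75, -1.0, 0], "roll": 0, "fingers": 0}]}}

```text
time: 1.35
position: [0.3731, 0.035, 0.2987]
tool_rot: [3.096, 0.533, 0.001]
wrist_force: [2.4, -1.0, 0.5]
finger_gap: 1.003
grasp_force: 0.0
```

```bash
python3 - <<'E'
from h import *
print(manip.get_state()["position"],manip.get_state()["q"])
go(.477,.355,.30,0)
E
```

```text
[0.37306138 0.03496891 0.29869931] [-1.13019020e-01 -2.91713953e-01  1.76555718e+00  6.46564187e-05
  1.66730359e+00  1.11702896e+00]
travel [ 0.82  -1.068 -0.005] yaw0 -70.48 tilt 0.03 roll -0.3915 (alt 0.6085) q6end 0.64 d 0.3364889676755403
```

Request:
{"op": "jog_arm", "data": {"plan": [{"travel": [0.2, -0.25, 0], "roll": -0.05, "fingers": 0}, {"travel": [0.4, -0.5, 0], "roll": -0.1, "fingers": 0}, {"travel": [0.6, -0.75, 0], "roll": -0.15, "fingers": 0}, {"travel": [0.8, -1.0, 0], "roll": -0.2, "fingers": 0}, {"travel": [0.82, -1.0, 0], "roll": -0.25, "fingers": 0}, {"travel": [0.82, -1.0, 0], "roll": -0.3, "fingers": 0}, {"travel": [0.82, -1.0, 0], "roll": -0.35, "fingers": 0}, {"travel": [0.82, -1.0, 0], "roll": -0.3915, "fingers": 0}, {"travel": [0.82, -1.0, 0], "roll": -0.3915, "fingers": 0}, {"travel": [0.82, -1.0, 0], "roll": -0.3915, "fingers": 0}]}}

```text
time: 2.6
position: [0.4827, 0.3371, 0.2986]
tool_rot: [-2.225, -2.218, 0.0]
wrist_force: [0.5, -0.1, -0.4]
finger_gap: 0.995
grasp_force: 0.0
```

```bash
python3 - <<'E'
from h import *
c=camera_info("wrist");im=get_image("wrist");cv2.imwrite("pics/w1.png",im)
print(manip.get_state()["position"]);print(proj(c,[[.477,.355,.127],[.477,.355,.104],[.4605,.2632,.125]]))
E
```

```text
[0.48273578 0.3370679  0.29866253]
[[305.98540047 197.65147265]
 [306.57375892 192.40538093]
 [287.24513915 306.29936088]]
```

View pics/w1.png

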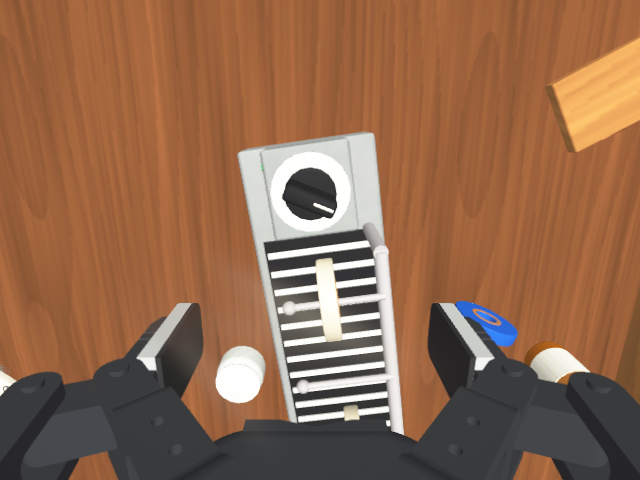

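The wrist picture shows the knob at (310,195), with its bar running from about (285,190) to (336,208) and a white mark towards the right end. The peg 4 ball is at (289,308) and its wheel at (328,300). I zoom in for the bar angle.

```bash
python3 - <<'E'
import cv2,numpy as np
a=cv2.imread("pics/w1.png")[150:240,265:355]
a=np.clip(a.astype(float)*2.5,0,255).astype(np.uint8)
cv2.imwrite("pics/c4.png",cv2.resize(a,None,fx=6,fy=6,interpolation=cv2.INTER_CUBIC))
E
```

```text
(no output)
```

View pics/c4.png

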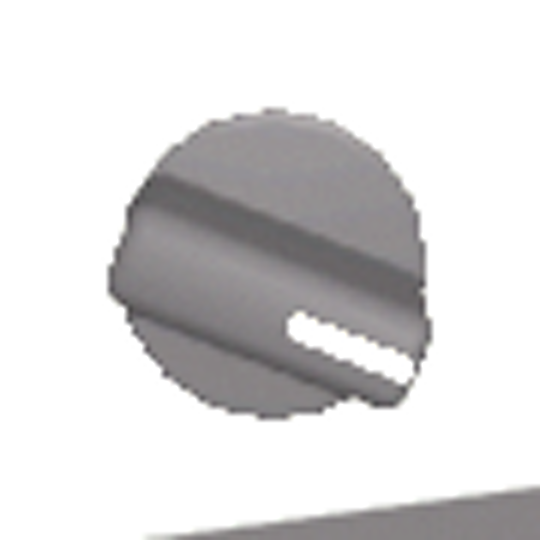

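```bash
cat >m2.py <<'E'
from h import *
c=camera_info("wrist");f=lambda p:(np.array(p)+.5)/6-.5+[265,150]
q=onz(c,f([[267,303],[300,327],[405,370],[135,205],[425,310],[112,290],[395,405]]),.134);print(q.round(4))
for a,b in((1,2),(3,4),(5,6)):print(np.degrees(np.arctan2(*(q[b]-q[a])[[1,0]])))
sk=onz(c,f([[272,262]]),.104);print(sk)
E
python3 m2.py; python3 -c "
from h import *
go(.4762,.3555,.30,90-20)"
```

```text
[[0.4795 0.3545 0.134 ]
 [0.4835 0.3514 0.134 ]
 [0.4966 0.346  0.134 ]
 [0.4634 0.3667 0.134 ]
 [0.499  0.3535 0.134 ]
 [0.4603 0.3562 0.134 ]
 [0.4954 0.3415 0.134 ]]
-22.761917488585915
-20.229888021792284
-22.712082246457623
[[0.47974304 0.35428685 0.104     ]]
travel [ 0.074 -0.026 -0.005] yaw0 -0.15 tilt 0.01 roll -0.3897 (alt 0.6103) q6end -0.58 d 0.019602231712536285
```

The bar centre is at (0.4795, 0.3545), lying along −21.5°. I align the jaws across it so the full anticlockwise travel is available.

Request:
{"op": "jog_arm", "data": {"plan": [{"travel": [0.07, -0.013, 0], "roll": 0.056, "fingers": 0.4}, {"travel": [0.07, -0.013, 0], "roll": 0.112, "fingers": 0.4}, {"travel": [0.07, -0.013, 0], "roll": 0.168, "fingers": 0.4}, {"travel": [0.07, -0.013, 0], "roll": 0.225, "fingers": 0.4}, {"travel": [0.07, -0.013, 0], "roll": 0.28, "fingers": 0.4}, {"travel": [0.07, -0.013, 0], "roll": 0.337, "fingers": 0.4}, {"travel": [0.07, -0.013, 0], "roll": 0.394, "fingers": 0.4}, {"travel": [0.07, -0.013, 0], "roll": 0.45, "fingers": 0.4}, {"travel": [0.07, -0.013, 0.1], "roll": 0.506, "fingers": 0.4}, {"travel": [0.07, -0.013, 0.2], "roll": 0.562, "fingers": 0.4}, {"travel": [0.07, -0.013, 0.3], "roll": 0.619, "fingers": 0.4}, {"travel": [0.07, -0.013, 0.3], "roll": 0.619, "fingers": 0.4}]}}

```text
time: 4.15
position: [0.4789, 0.3542, 0.2222]
tool_rot: [3.085, -0.585, -0.004]
wrist_force: [-0.5, 0.7, 0.3]
finger_gap: 0.6
grasp_force: 0.0
```

```bash
python3 - <<'E'
from h import *
print(manip.get_state()["q"],manip.get_state()["position"])
go(.4795,.3545,.136,68.5)
E
```

```text
[5.07500945e-01 2.08556926e-01 1.43805584e+00 1.02443512e-04
 1.49797181e+00 2.45289050e+00] [0.4789384  0.35423966 0.22221738]
travel [ 0.002 -0.003  0.345] yaw0 -111.46 tilt 0.17 roll 0.0002 (alt -0.9998) q6end 2.58 d 0.08621960399884009
```

Request:
{"op": "jog_arm", "data": {"plan": [{"travel": [0, 0, 0.15], "roll": 0, "fingers": 0.4}, {"travel": [0, 0, 0.25], "roll": 0, "fingers": 0.4}, {"travel": [0, 0, 0.34], "roll": 0, "fingers": 0.4}, {"travel": [0, 0, 0.34], "roll": 0, "fingers": 0.4}, {"travel": [0, 0, 0.34], "roll": 0, "fingers": 1}, {"travel": [0, 0, 0.34], "roll": 0, "fingers": 1}, {"travel": [0, 0, 0.34], "roll": 0, "fingers": 1}, {"travel": [0, 0, 0.34], "roll": 0, "fingers": 1}, {"travel": [0, 0, 0.34], "roll": 0, "fingers": 1}, {"travel": [0, 0, 0.34], "roll": 0, "fingers": 1}], "newtons": 40}}

```text
time: 5.4
position: [0.4796, 0.3536, 0.1404]
tool_rot: [3.086, -0.583, 0.001]
wrist_force: [-6.4, -14.7, 14.7]
finger_gap: 0.152
grasp_force: 39.7
```

Request:
{"op": "jog_arm", "data": {"plan": [{"travel": [0, 0, -0.012], "roll": 0, "fingers": 1}, {"travel": [0, 0, -0.012], "roll": -0.04, "fingers": 1}, {"travel": [0, 0, -0.012], "roll": -0.08, "fingers": 1}, {"travel": [0, 0, -0.012], "roll": -0.12, "fingers": 1}, {"travel": [0, 0, -0.012], "roll": -0.16, "fingers": 1}, {"travel": [0, 0, -0.012], "roll": -0.2, "fingers": 1}]}}

```text
time: 6.15
position: [0.4794, 0.3539, 0.1408]
tool_rot: [3.114, 0.405, -0.002]
wrist_force: [3.9, -3.4, -18.5]
finger_gap: 0.15
grasp_force: 42.3
```

```bash
cat >st.py <<'E'
from h import *
s=manip.get_state()
print(s["time"],s["position"],"q6",s["q"][5],"F",s["wrist_force"].round(1),"T",s["wrist_torque"].round(2),s["finger_gap"],s["grasp_force"]);go(*s["position"],0)
E
python3 st.py
```

```text
6.15 [0.47937615 0.35386554 0.14080863] q6 1.8192980313858587 F [  3.9  -3.4 -18.5] T [-0.4  -0.67 -0.03] 0.14977516200498456 42.286450266838074
travel [0. 0. 0.] yaw0 -75.17 tilt 0.12 roll -0.4176 (alt 0.5824) q6end 0.64 d 0.0
```

Request:
{"op": "jog_arm", "data": {"plan": [{"travel": [0, 0, 0.006], "roll": -0.04, "fingers": 1}, {"travel": [0, 0, 0.006], "roll": -0.08, "fingers": 1}, {"travel": [0, 0, 0.006], "roll": -0.12, "fingers": 1}, {"travel": [0, 0, 0.006], "roll": -0.16, "fingers": 1}, {"travel": [0, 0, 0.006], "roll": -0.2, "fingers": 1}, {"travel": [0, 0, 0.006], "roll": -0.24, "fingers": 1}, {"travel": [0, 0, 0.006], "roll": -0.28, "fingers": 1}]}}

```text
time: 7.02
position: [0.4789, 0.3544, 0.1406]
tool_rot: [-2.646, -1.694, 0.002]
wrist_force: [-6.4, -3.3, -0.4]
finger_gap: 0.156
grasp_force: 44.7
```

```bash
python3 st.py
```

```text
7.025 [0.47894477 0.35441134 0.14064839] q6 0.9396543383162245 F [-6.4 -3.3 -0.4] T [-0.51  1.25 -0.11] 0.15607487607651166 44.66594696044922
travel [0. 0. 0.] yaw0 -24.75 tilt 0.08 roll -0.1375 (alt 0.8625) q6end 0.64 d 0.0
```

Request:
{"op": "jog_arm", "data": {"plan": [{"travel": [0, 0, 0], "roll": -0.04, "fingers": 1}, {"travel": [0, 0, 0], "roll": -0.08, "fingers": 1}, {"travel": [0, 0, 0], "roll": -0.12, "fingers": 1}, {"travel": [0, 0, 0], "roll": -0.16, "fingers": 1}, {"travel": [0, 0, 0], "roll": -0.2, "fingers": 1}]}}

```text
time: 7.65
position: [0.4785, 0.3544, 0.1406]
tool_rot: [-1.992, -2.428, 0.003]
wrist_force: [-11.2, -3.8, 1.9]
finger_gap: 0.151
grasp_force: 45.0
```

```bash
python3 st.py
```

```text
7.65 [0.47846589 0.35439432 0.14062927] q6 0.3113677669250844 F [-11.2  -3.8   1.9] T [-0.69  2.05 -0.06] 0.15089745959090461 44.99662220478058
travel [0. 0. 0.] yaw0 11.25 tilt 0.14 roll 0.0625 (alt -0.9375) q6end 0.64 d 0.0
```

Request:
{"op": "jog_arm", "data": {"plan": [{"travel": [0, 0, 0], "roll": -0.04, "fingers": 1}, {"travel": [0, 0, 0], "roll": -0.08, "fingers": 1}, {"travel": [0, 0, 0], "roll": -0.12, "fingers": 1}, {"travel": [0, 0, 0], "roll": -0.16, "fingers": 1}, {"travel": [0, 0, 0], "roll": -0.2, "fingers": 1}]}}

```text
time: 8.28
position: [0.4781, 0.3541, 0.1406]
tool_rot: [-1.144, -2.923, 0.004]
wrist_force: [-14.7, -8.2, 4.9]
finger_gap: 0.15
grasp_force: 45.4
```

```bash
python3 st.py
```

```text
8.275 [0.47808024 0.35414722 0.14061131] q6 -0.3169560912930407 F [-14.7  -8.2   4.9] T [-1.29  2.74 -0.04] 0.1501506331224664 45.36291539669037
travel [0. 0. 0.] yaw0 47.26 tilt 0.20 roll 0.2625 (alt -0.7375) q6end 0.64 d 0.0
```

Request:
{"op": "jog_arm", "data": {"plan": [{"travel": [0, -0.004, 0], "roll": -0.03, "fingers": 1}, {"travel": [0, -0.004, 0], "roll": -0.06, "fingers": 1}, {"travel": [0, -0.004, 0], "roll": -0.09, "fingers": 1}, {"travel": [0, -0.004, 0], "roll": -0.12, "fingers": 1}]}}

```text
time: 8.78
position: [0.4778, 0.3537, 0.1407]
tool_rot: [-0.578, -3.086, 0.001]
wrist_force: [-10.9, -4.0, 1.8]
finger_gap: 0.149
grasp_force: 44.9
```

```bash
python3 st.py
```

```text
8.775 [0.47782776 0.35373079 0.14065221] q6 -0.6934423195765752 F [-10.9  -4.    1.8] T [-0.68  1.84 -0.05] 0.14888597195629902 44.92335855960846
travel [0. 0. 0.] yaw0 68.80 tilt 0.12 roll 0.3822 (alt -0.6178) q6end 0.64 d 0.0
```

Request:
{"op": "jog_arm", "data": {"plan": [{"travel": [0, -0.002, 0], "roll": -0.03, "fingers": 1}, {"travel": [0, -0.002, 0], "roll": -0.06, "fingers": 1}, {"travel": [0, -0.002, 0], "roll": -0.09, "fingers": 1}, {"travel": [0, -0.002, 0], "roll": -0.12, "fingers": 1}]}}

```text
time: 9.28
position: [0.4777, 0.3533, 0.1406]
tool_rot: [0.011, -3.14, 0.001]
wrist_force: [-9.0, -3.5, 1.1]
finger_gap: 0.151
grasp_force: 44.8
```

```bash
python3 st.py
```

```text
9.275 [0.47774742 0.35333173 0.14062908] q6 -1.0710089763792008 F [-9.  -3.5  1.1] T [-0.58  1.57 -0.02] 0.15068547265136878 44.797566533088684
travel [0. 0. 0.] yaw0 90.40 tilt 0.11 roll -0.4978 (alt 0.5022) q6end -2.50 d 0.0
```

Request:
{"op": "jog_arm", "data": {"plan": [{"travel": [0, 0, 0], "roll": -0.03, "fingers": 1}, {"travel": [0, 0, 0], "roll": -0.06, "fingers": 1}, {"travel": [0, 0, 0], "roll": -0.09, "fingers": 1}, {"travel": [0, 0, 0], "roll": -0.12, "fingers": 1}]}}

```text
time: 9.78
position: [0.4787, 0.3534, 0.141]
tool_rot: [-0.595, 3.085, 0.001]
wrist_force: [-3.2, -0.5, 2.7]
finger_gap: 0.158
grasp_force: 156.1
```

```bash
python3 st.py; python3 -c "
from h import *
cv2.imwrite('pics/w2.png',get_image('wrist'))"
```

```text
9.775 [0.47865923 0.35339621 0.14099807] q6 -1.445923708690802 F [-3.2 -0.5  2.7] T [-0.23  0.41 -4.09] 0.15796199823320686 156.07063726522028
travel [0. 0. 0.] yaw0 111.84 tilt 0.04 roll -0.3786 (alt 0.6214) q6end -2.51 d 0.0
```

View pics/w2.png

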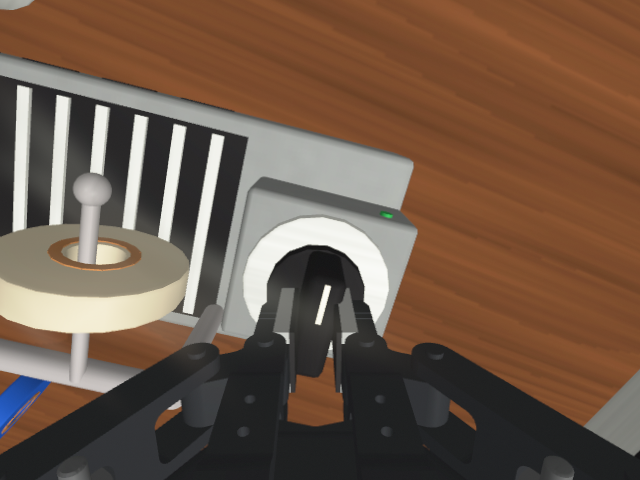

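The knob has reached its stop: torque has jumped to −4.1 N·m, and the jaws at (315,330) are slightly wedged on the bar. I open straight away, so as not to turn it back, and rise.

Request:
{"op": "jog_arm", "data": {"plan": [{"travel": [0, 0, 0], "roll": 0, "fingers": 0.4}, {"travel": [0, 0, 0], "roll": 0, "fingers": 0.4}, {"travel": [0, 0, 0], "roll": 0, "fingers": 0.4}, {"travel": [0, 0, -0.1], "roll": 0, "fingers": 0.4}, {"travel": [0, 0, -0.3], "roll": 0, "fingers": 0.4}, {"travel": [0, 0, -0.5], "roll": 0, "fingers": 0.4}, {"travel": [0, 0, -0.64], "roll": 0, "fingers": 0.4}, {"travel": [0, 0, -0.64], "roll": 0, "fingers": 0.4}]}}

```text
time: 10.82
position: [0.4792, 0.3538, 0.3032]
tool_rot: [-0.592, 3.081, 0.002]
wrist_force: [-0.2, 1.3, -0.7]
finger_gap: 0.604
grasp_force: 0.0
```

```bash
python3 - <<'E'
from h import *
c=camera_info("wrist");im=get_image("wrist")
p=proj(c,[[.479,.3543,.134]])[0].astype(int);u,v=np.clip(p,75,[565,405]);print(p,manip.get_state()["q"])
cv2.imwrite("pics/c5.png",cv2.resize(np.clip(im[v-75:v+75,u-75:u+75]*1.8,0,255).astype(np.uint8),None,fx=4,fy=4)[:600,:600])
go(.479,.263,.30,7.8)
E
```

```text
[316 219] [ 5.06660112e-01  1.81406352e-01  1.31220457e+00  4.09649708e-05
  1.64604069e+00 -1.44409245e+00]
travel [ 0.134 -0.337  0.004] yaw0 111.77 tilt 0.11 roll -0.4224 (alt 0.5776) q6end -2.78 d 0.09059764257883446
```

View pics/c5.png

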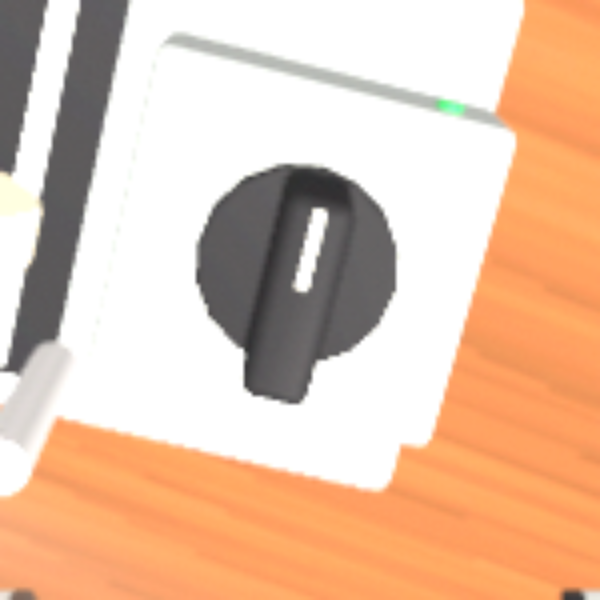

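The bar is now parallel to the dryer's x axis with its mark at crop (310,250), so the knob is at its off stop. Next is wheel 4.

Request:
{"op": "jog_arm", "data": {"plan": [{"travel": [0.04, -0.16, 0], "roll": 0.055, "fingers": 0.4}, {"travel": [0.078, -0.337, 0], "roll": 0.11, "fingers": 0.4}, {"travel": [0.078, -0.337, 0], "roll": 0.165, "fingers": 0.4}, {"travel": [0.078, -0.337, 0], "roll": 0.22, "fingers": 0.4}, {"travel": [0.078, -0.337, 0], "roll": 0.275, "fingers": 0.4}, {"travel": [0.078, -0.337, 0], "roll": 0.33, "fingers": 0.4}, {"travel": [0.078, -0.337, 0], "roll": 0.385, "fingers": 0.4}, {"travel": [0.078, -0.337, 0], "roll": 0.44, "fingers": 0.4}, {"travel": [0.078, -0.337, 0], "roll": 0.495, "fingers": 0.4}, {"travel": [0.078, -0.337, 0], "roll": 0.55, "fingers": 0.4}, {"travel": [0.078, -0.337, 0], "roll": 0.5776, "fingers": 0.4}, {"travel": [0.078, -0.337, 0], "roll": 0.5776, "fingers": 0.4}]}}

```text
time: 12.38
position: [0.4916, 0.2679, 0.299]
tool_rot: [-2.064, -2.367, 0.002]
wrist_force: [-0.5, -0.1, -0.3]
finger_gap: 0.597
grasp_force: 0.0
```

```bash
cat > wh.py <<'E'
from h import *
import sys
# cream-mask blobs in wrist view -> top midpoint of wheel
c=camera_info("wrist");im=get_image("wrist");hsv=cv2.cvtColor(im,cv2.COLOR_BGR2HSV)
m=cv2.inRange(hsv,(18,25,120),(35,110,255));m=cv2.morphologyEx(m,cv2.MORPH_OPEN,np.ones((3,3)))
n,_,st,ce=cv2.connectedComponentsWithStats(m)
for i in range(1,n):
    if st[i,4]>300: print(st[i],ce[i].round(1),"at z.13",onz(c,[ce[i]],.13)[0].round(4))
cv2.imwrite("pics/%s.png"%sys.argv[1],im)
E
python3 st.py; python3 wh.py w3;python3 -c "
from h import *
go(.4923,.2684,.157,7.8)"
```

```text
12.375 [0.49156569 0.26786529 0.29899963] q6 0.22458647644719937 F [-0.5 -0.1 -0.3] T [0.01 0.04 0.01] 0.597441320389651 0.0
travel [0. 0. 0.] yaw0 7.83 tilt 0.10 roll 0.0435 (alt -0.9565) q6end 0.50 d 0.0
[309 241  20  23 390] [318.  252.9] at z.13 [0.4982 0.2429 0.13  ]
[  0 335  10  68 313] [  4.6 367.4] at z.13 [0.2407 0.1001 0.13  ]
travel [0.002 0.004 0.569] yaw0 7.92 tilt 0.08 roll 0.0007 (alt -0.9993) q6end 0.36 d 0.14223011429770738
```

View pics/w3.png

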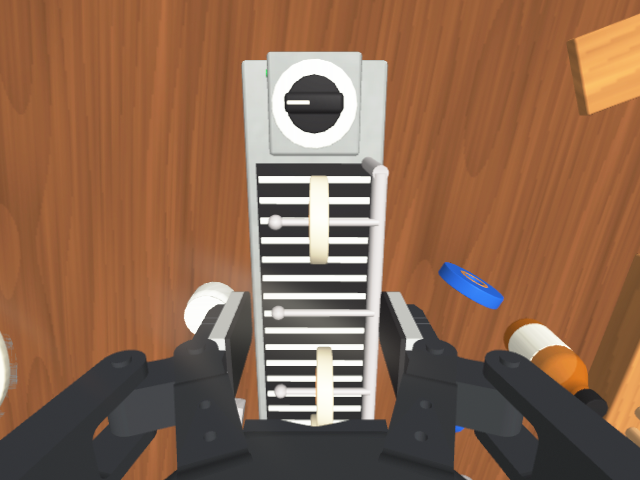

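The wheel 4 strip is centred at (318,220), its ball is at (276,222), and the knob bar at (314,103) lies along the dryer's x axis. I check the coordinates and then descend.

```bash
python3 - <<'E'
from h import *
c=camera_info("wrist")
print(onz(c,[[276,222],[278,313],[281,392]],.125).round(4)); print(onz(c,[[319,219],[325,388]],.14).round(4))
E
```

```text
[[0.4626 0.2618 0.125 ]
 [0.4729 0.1838 0.125 ]
 [0.4842 0.1057 0.125 ]]
[[0.4948 0.2725 0.14  ]
 [0.5207 0.1269 0.14  ]]
```

Request:
{"op": "jog_arm", "data": {"plan": [{"travel": [-0.004, 0.01, 0.2], "roll": 0, "fingers": 0.4}, {"travel": [-0.004, 0.01, 0.4], "roll": 0, "fingers": 0.4}, {"travel": [-0.004, 0.01, 0.5], "roll": 0, "fingers": 0.4}, {"travel": [-0.004, 0.01, 0.567], "roll": 0, "fingers": 0.4}, {"travel": [-0.004, 0.01, 0.567], "roll": 0, "fingers": 0.4}, {"travel": [-0.004, 0.01, 0.567], "roll": 0, "fingers": 1}, {"travel": [-0.004, 0.01, 0.567], "roll": 0, "fingers": 1}, {"travel": [-0.004, 0.01, 0.567], "roll": 0, "fingers": 1}, {"travel": [-0.004, 0.01, 0.567], "roll": 0, "fingers": 1}, {"travel": [-0.004, 0.01, 0.567], "roll": 0, "fingers": 1}], "newtons": 30}}

```text
time: 13.68
position: [0.4949, 0.2675, 0.1594]
tool_rot: [2.064, 2.367, 0.003]
wrist_force: [0.8, -0.6, 6.5]
finger_gap: 0.153
grasp_force: 33.5
```

```bash
python3 st.py
```

```text
13.675 [0.49487931 0.26747313 0.15943857] q6 0.2221018734640407 F [ 0.8 -0.6  6.5] T [-0.04 -0.14 -0.01] 0.15348176606845923 33.502623438835144
travel [0. 0. 0.] yaw0 7.82 tilt 0.11 roll 0.0434 (alt -0.9566) q6end 0.50 d 0.0
```

Request:
{"op": "jog_arm", "data": {"plan": [{"travel": [0, 0, -0.02], "roll": 0, "fingers": 1}, {"travel": [0, 0, -0.037], "roll": 0, "fingers": 1}, {"travel": [0, 0, -0.037], "roll": 0, "fingers": 1}, {"travel": [0, -0.06, -0.037], "roll": 0, "fingers": 1}, {"travel": [0, -0.12, -0.037], "roll": 0, "fingers": 1}, {"travel": [0, -0.18, -0.037], "roll": 0, "fingers": 1}, {"travel": [0, -0.24, -0.037], "roll": 0, "fingers": 1}, {"travel": [0, -0.3, -0.037], "roll": 0, "fingers": 1}, {"travel": [0, -0.34, -0.037], "roll": 0, "fingers": 1}, {"travel": [0, -0.34, -0.2], "roll": 0, "fingers": 1}, {"travel": [0, -0.34, -0.4], "roll": 0, "fingers": 1}, {"travel": [0, -0.34, -0.56], "roll": 0, "fingers": 1}]}}

```text
time: 15.18
position: [0.4099, 0.2557, 0.3005]
tool_rot: [2.065, 2.367, 0.002]
wrist_force: [0.7, 0.5, -1.6]
finger_gap: 0.148
grasp_force: 32.6
```

```bash
python3 st.py; python3 wh.py w4; python3 - <<'E'
from h import *
go(.50,-.245,.30,86.8)
E
```

```text
15.175 [0.40991952 0.25571558 0.30047743] q6 0.2617814167082871 F [ 0.7  0.5 -1.6] T [ 0.02 -0.02  0.01] 0.1477199047136171 32.563670575618744
travel [0. 0. 0.] yaw0 7.81 tilt 0.07 roll 0.0434 (alt -0.9566) q6end 0.56 d 0.0
[ 296  216   39  159 5224] [314.6 295.9] at z.13 [0.4195 0.1934 0.13  ]
[  0 265  73 139 943] [ 47.8 324.1] at z.13 [0.2002 0.1367 0.13  ]
[   0  322   33   98 2243] [ 12.8 373.4] at z.13 [0.1656 0.0824 0.13  ]
travel [-2.034  0.081  0.018] yaw0 7.81 tilt 0.40 roll -0.4388 (alt 0.5612) q6end -1.97 d 0.5089887476554558
```

View pics/w4.png

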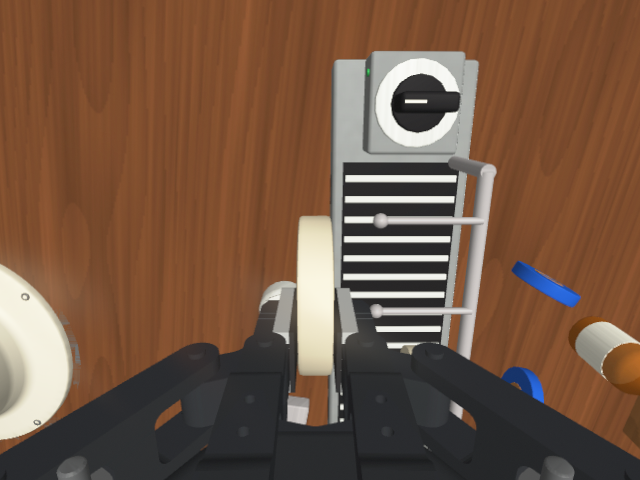

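Wheel 4 is held squarely, at (315,296), and its peg is empty. I carry it to the rack.

Request:
{"op": "jog_arm", "data": {"plan": [{"travel": [-0.25, 0.01, 0], "roll": -0.05, "fingers": 1}, {"travel": [-0.5, 0.02, 0], "roll": -0.1, "fingers": 1}, {"travel": [-0.75, 0.03, 0], "roll": -0.15, "fingers": 1}, {"travel": [-1, 0.04, 0], "roll": -0.2, "fingers": 1}, {"travel": [-1, 0.04, 0], "roll": -0.25, "fingers": 1}, {"travel": [-1, 0.04, 0], "roll": -0.3, "fingers": 1}, {"travel": [-1, 0.04, 0], "roll": -0.35, "fingers": 1}, {"travel": [-1, 0.04, 0], "roll": -0.4, "fingers": 1}, {"travel": [-1, 0.04, 0], "roll": -0.4388, "fingers": 1}, {"travel": [-1, 0.04, 0], "roll": -0.4388, "fingers": 1}]}}

```text
time: 16.48
position: [0.4539, 0.0095, 0.2982]
tool_rot: [-0.089, -3.14, -0.0]
wrist_force: [0.2, 0.3, -0.1]
finger_gap: 0.156
grasp_force: 32.6
```

```bash
python3 st.py; python3 - <<'E'
from h import *
go(.51,-.29,.30,86.8)
E
```

```text
16.475 [0.45387689 0.00948559 0.29823993] q6 -1.6633093342276795 F [ 0.2  0.3 -0.1] T [ 0.06 -0.02 -0.03] 0.15607743446416963 32.62291073799133
travel [0. 0. 0.] yaw0 86.75 tilt 0.01 roll 0.4820 (alt -0.5180) q6end 0.02 d 0.0
travel [-0.292 -1.183 -0.007] yaw0 86.75 tilt 0.01 roll -0.0003 (alt 0.9997) q6end -2.03 d 0.3047039911225428
```

Request:
{"op": "jog_arm", "data": {"plan": [{"travel": [-0.07, -0.25, 0], "roll": 0, "fingers": 1}, {"travel": [-0.15, -0.5, 0], "roll": 0, "fingers": 1}, {"travel": [-0.22, -0.75, 0], "roll": 0, "fingers": 1}, {"travel": [-0.29, -1, 0], "roll": 0, "fingers": 1}, {"travel": [-0.29, -1, 0], "roll": 0, "fingers": 1}, {"travel": [-0.29, -1, 0], "roll": 0, "fingers": 1}]}}

```text
time: 17.23
position: [0.5124, -0.2445, 0.2979]
tool_rot: [-0.093, -3.14, -0.001]
wrist_force: [0.5, 0.5, -0.6]
finger_gap: 0.153
grasp_force: 32.6
```

```bash
cat > rk.py <<'E'
from h import *
def fit(L,W):
    a,b=np.array(L)[:,:2],np.array(W)[:,:2];A=a-a.mean(0);B=b-b.mean(0)
    th=np.arctan2((A[:,0]*B[:,1]-A[:,1]*B[:,0]).sum(),(A*B).sum());c,s=np.cos(th),np.sin(th);M=np.array([[c,-s],[s,c]])
    t=b.mean(0)-M@a.mean(0);return th,t,M
def rack(name):
    c=camera_info(name);im=get_image(name);hsv=cv2.cvtColor(im,cv2.COLOR_BGR2HSV)
    m=cv2.inRange(hsv,(14,50,150),(24,160,255));m=cv2.morphologyEx(m,cv2.MORPH_OPEN,np.ones((3,3)))
    cs=cv2.findContours(m,cv2.RETR_EXTERNAL,cv2.CHAIN_APPROX_NONE)[0]
    best=None
    for k in cs:
        r=cv2.minAreaRect(k)
        if cv2.contourArea(k)<1000: continue
        # rectangle on plane z=.042
        w=onz(c,k[:,0],.042)[:,:2];rr=cv2.minAreaRect((w*1000).astype(np.float32))
        print(name,"rect mm",np.round(rr[0],1),np.round(rr[1],1),round(rr[2],1),"px",np.round(r[0]))
    return im
E
python3 - <<'E'
from rk import *
rack("top");im=rack("wrist");cv2.imwrite("pics/w5.png",im)
print(manip.get_state()["position"])
E
```

```text
wrist rect mm [ 512.8 -327.9] [213.1 102.4] 86.6 px [227. 202.]
[ 0.51238375 -0.24311372  0.29856008]
```

View pics/w5.png

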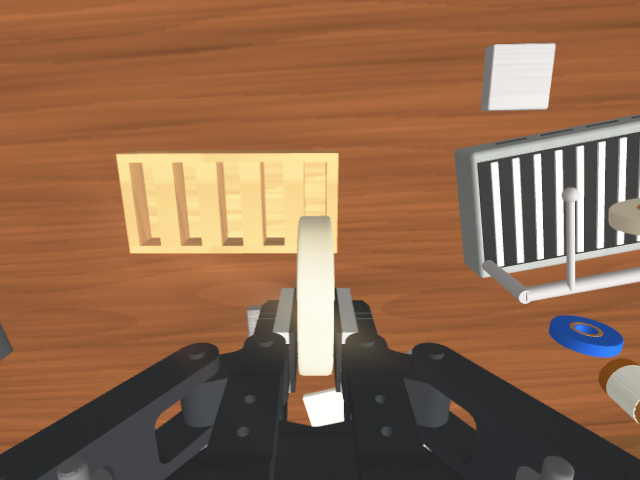

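The wrist picture shows the rack at (228,203), its near pocket at (316,190), and the held wheel at (316,300). I measure the rack at (0.5128, −0.3279), unmoved. Next I hover above pocket 0.

```bash
python3 - <<'E'
from h import *
go(.5077,-.4121,.15,86.7)
E
```

```text
travel [-0.019 -0.676  0.594] yaw0 86.77 tilt 0.02 roll 0.0004 (alt -0.9996) q6end -2.20 d 0.22505199177290663
```

Request:
{"op": "jog_arm", "data": {"plan": [{"travel": [-0.005, -0.2, 0], "roll": 0, "fingers": 1}, {"travel": [-0.012, -0.4, 0], "roll": 0, "fingers": 1}, {"travel": [-0.018, -0.6, 0.1], "roll": 0, "fingers": 1}, {"travel": [-0.019, -0.676, 0.3], "roll": 0, "fingers": 1}, {"travel": [-0.019, -0.676, 0.5], "roll": 0, "fingers": 1}, {"travel": [-0.019, -0.676, 0.594], "roll": 0, "fingers": 1}, {"travel": [-0.019, -0.676, 0.594], "roll": 0, "fingers": 1}, {"travel": [-0.019, -0.676, 0.594], "roll": 0, "fingers": 1}]}}

```text
time: 18.32
position: [0.5085, -0.4128, 0.1518]
tool_rot: [0.087, 3.139, -0.002]
wrist_force: [-0.3, -0.7, 0.1]
finger_gap: 0.155
grasp_force: 32.6
```

```bash
python3 - <<'E'
from h import *
go(.5077,-.4121,.089,86.7)
c=camera_info("wrist");im=get_image("wrist")
# projected pocket 0 corners at rack top, for overlay
a=np.radians(-3.3);M=np.array([[np.cos(a),-np.sin(a)],[np.sin(a),np.cos(a)]])
P=np.array([[.042,-.095],[.042,-.073],[-.042,-.073],[-.042,-.095]])@M.T+[.5127,-.328]
cv2.polylines(im,[proj(c,np.c_[P,np.full(4,.042)]).round().astype(np.int32)],True,(0,0,255),1)
cv2.imwrite("pics/w6.png",im)
E
```

```text
travel [0.004 0.003 0.251] yaw0 86.83 tilt 0.12 roll 0.0007 (alt -0.9993) q6end -2.20 d 0.06282307809441862
```

View pics/w6.png

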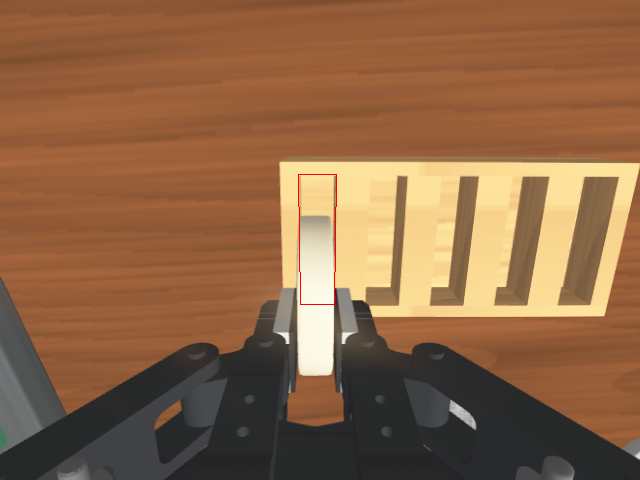

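The held wheel at (316,295) lines up with pocket 0, outlined at (299–336, 175–303). I lower it.

Request:
{"op": "jog_arm", "data": {"plan": [{"travel": [0.002, 0.003, 0.07], "roll": 0, "fingers": 1}, {"travel": [0.003, 0.003, 0.14], "roll": 0, "fingers": 1}, {"travel": [0.003, 0.003, 0.2], "roll": 0, "fingers": 1}, {"travel": [0.003, 0.003, 0.24], "roll": 0, "fingers": 1}, {"travel": [0.003, 0.003, 0.24], "roll": 0, "fingers": 1}, {"travel": [0.003, 0.003, 0.24], "roll": 0, "fingers": 1}]}}

```text
time: 19.12
position: [0.5071, -0.4125, 0.0898]
tool_rot: [0.088, 3.14, 0.0]
wrist_force: [-0.5, -0.2, -0.1]
finger_gap: 0.154
grasp_force: 32.9
```

```bash
python3 st.py
```

```text
19.125 [ 0.50706922 -0.41248492  0.08982846] q6 -2.315498200930145 F [-0.5 -0.2 -0.1] T [-0.01  0.02  0.01] 0.1537419182394139 32.88380786776543
travel [0. 0. 0.] yaw0 86.79 tilt 0.01 roll 0.4822 (alt -0.5178) q6end -0.68 d 0.0
```

Request:
{"op": "jog_arm", "data": {"plan": [{"travel": [0, 0, 0.005], "roll": 0, "fingers": 1}, {"travel": [0, 0, 0.005], "roll": 0, "fingers": 0.6}, {"travel": [0, 0, 0.005], "roll": 0, "fingers": 0.6}, {"travel": [0, 0, 0.005], "roll": 0, "fingers": 0.6}, {"travel": [0, 0, 0.005], "roll": 0, "fingers": 0.6}, {"travel": [0, 0, -0.15], "roll": 0, "fingers": 0.6}, {"travel": [0, 0, -0.35], "roll": 0, "fingers": 0.6}, {"travel": [0, 0, -0.55], "roll": 0, "fingers": 0.6}, {"travel": [0, 0, -0.75], "roll": 0, "fingers": 0.5}, {"travel": [0, 0, -0.84], "roll": 0, "fingers": 0.4}, {"travel": [0, 0, -0.84], "roll": 0, "fingers": 0.4}]}}

```text
time: 20.5
position: [0.5073, -0.4127, 0.3017]
tool_rot: [0.088, 3.138, -0.003]
wrist_force: [-0.6, -0.0, -0.8]
finger_gap: 0.599
grasp_force: 0.0
```

```bash
python3 - <<'E'
from rk import *
im=rack("wrist");cv2.imwrite("pics/w7.png",im)
# next: wheel2 (peg2) pose from balls
b2=np.array([.4836,.1083]);e=np.array([.9907,.1359])
print(b2+e*.0365)
go(*(b2+e*.0365),.30,7.8)
E
```

```text
wrist rect mm [ 512.6 -327.8] [213.1 102.4] 86.8 px [404. 196.]
[0.51976055 0.11326035]
travel [ 6.700e-02  2.103e+00 -1.000e-03] yaw0 86.79 tilt 0.03 roll 0.4388 (alt -0.5612) q6end 0.08 d 0.5259248408255875
```

View pics/w7.png

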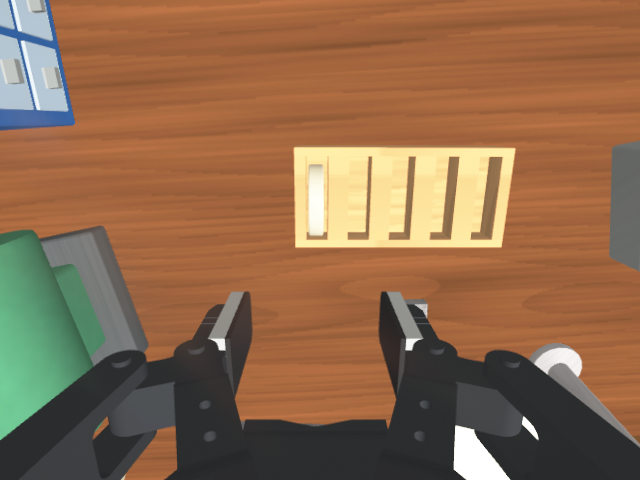

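Wheel 4 stands in pocket 0 at (316,200), and the rack is unmoved. That used up the viewings, so from here I work from numbers only. Next is the wheel on peg 2.

Request:
{"op": "jog_arm", "data": {"plan": [{"travel": [0.01, 0.25, 0], "roll": 0, "fingers": 0.4}, {"travel": [0.015, 0.5, 0], "roll": 0, "fingers": 0.4}, {"travel": [0.02, 0.75, 0], "roll": 0, "fingers": 0.4}, {"travel": [0.03, 1, 0], "roll": 0, "fingers": 0.4}]}}

```text
time: 21.05
position: [0.5129, -0.1605, 0.2982]
tool_rot: [-0.088, -3.139, -0.002]
wrist_force: [1.4, 0.1, 0.1]
finger_gap: 0.599
grasp_force: 0.0
```

Request:
{"op": "jog_arm", "data": {"plan": [{"travel": [0.01, 0.25, 0], "roll": 0.05, "fingers": 0.4}, {"travel": [0.015, 0.5, 0], "roll": 0.1, "fingers": 0.4}, {"travel": [0.02, 0.75, 0], "roll": 0.15, "fingers": 0.4}, {"travel": [0.03, 1, 0], "roll": 0.2, "fingers": 0.4}, {"travel": [0.03, 1, 0], "roll": 0.25, "fingers": 0.4}, {"travel": [0.03, 1, 0], "roll": 0.3, "fingers": 0.4}, {"travel": [0.03, 1, 0], "roll": 0.35, "fingers": 0.4}, {"travel": [0.03, 1, 0], "roll": 0.4, "fingers": 0.4}, {"travel": [0.03, 1, 0], "roll": 0.4388, "fingers": 0.4}, {"travel": [0.03, 1, 0], "roll": 0.4388, "fingers": 0.4}]}}

```text
time: 22.3
position: [0.5197, 0.0875, 0.2986]
tool_rot: [-2.063, -2.367, 0.002]
wrist_force: [-0.6, -0.1, -0.2]
finger_gap: 0.597
grasp_force: 0.0
```

```bash
cat > wh2.py <<'E'
from h import *
c=camera_info("wrist");im=get_image("wrist");hsv=cv2.cvtColor(im,cv2.COLOR_BGR2HSV)
p=proj(c,[[.4836,.1083,.125],[.4945,.0315,.125]]);print("ball px pred",p.round(0),manip.get_state()["position"])
m=cv2.inRange(hsv,(15,15,150),(35,110,255));m=cv2.morphologyEx(m,cv2.MORPH_OPEN,np.ones((5,5)))
n,_,st,ce=cv2.connectedComponentsWithStats(m)
for i in range(1,n):
    if st[i,4]>200: print(st[i],"mid z.14",onz(c,[[st[i,0]+st[i,2]/2,st[i,1]+st[i,3]/2]],.14)[0].round(4))
g=cv2.medianBlur(cv2.cvtColor(im,cv2.COLOR_BGR2GRAY),3)
h=cv2.HoughCircles(g,cv2.HOUGH_GRADIENT,1,12,param1=120,param2=9,minRadius=5,maxRadius=11)
if h is not None:
    for q in p:
        d=np.hypot(*(h[0][:,:2]-q).T);k=h[0][d<14]; print("near",k.round(1),onz(c,k[:,:2],.125).round(4) if len(k) else "")
E
python3 wh2.py
```

```text
ball px pred [[271. 187.]
 [274. 282.]] [0.51981144 0.08746318 0.29881193]
[ 311  141   22   88 1728] mid z.14 [0.5214 0.1175 0.14  ]
[539 165  41  20 560] mid z.14 [0.6894 0.1483 0.14  ]
[ 304  239   20   84 1532] mid z.14 [0.5258 0.043  0.14  ]
[626 407  14  38 340] mid z.14 [ 0.8275 -0.0573  0.14  ]
near [[269.5 187.5   7.4]] [[0.4828 0.1079 0.125 ]]
near [[273.5 283.5   7.1]] [[0.4942 0.03   0.125 ]]
```

```bash
python3 -c "
from h import *
go(.521,.1132,.1585,7.8)"
```

```text
travel [0.101 0.02  0.561] yaw0 7.96 tilt 0.09 roll 0.0009 (alt -0.9991) q6end 0.08 d 0.14265775025245145
```

Request:
{"op": "jog_arm", "data": {"plan": [{"travel": [0.1, 0.02, 0.1], "roll": 0, "fingers": 0.4}, {"travel": [0.1, 0.02, 0.3], "roll": 0, "fingers": 0.4}, {"travel": [0.1, 0.02, 0.45], "roll": 0, "fingers": 0.4}, {"travel": [0.1, 0.02, 0.558], "roll": 0, "fingers": 0.4}, {"travel": [0.1, 0.02, 0.558], "roll": 0, "fingers": 0.4}, {"travel": [0.1, 0.02, 0.558], "roll": 0, "fingers": 1}, {"travel": [0.1, 0.02, 0.558], "roll": 0, "fingers": 1}, {"travel": [0.1, 0.02, 0.558], "roll": 0, "fingers": 1}, {"travel": [0.1, 0.02, 0.558], "roll": 0, "fingers": 1}, {"travel": [0.1, 0.02, 0.558], "roll": 0, "fingers": 1}], "newtons": 30}}

```text
time: 23.6
position: [0.5221, 0.113, 0.1616]
tool_rot: [2.064, 2.367, 0.002]
wrist_force: [0.1, 0.5, 6.5]
finger_gap: 0.156
grasp_force: 33.5
```

```bash
python3 st.py
```

```text
23.6 [0.52210299 0.11296755 0.16157079] q6 -0.06773763516999932 F [0.1 0.5 6.5] T [-0.02 -0.02 -0.03] 0.15585369019233894 33.457474038004875
travel [0. 0. 0.] yaw0 7.82 tilt 0.11 roll 0.0434 (alt -0.9566) q6end 0.21 d 0.0
```

Request:
{"op": "jog_arm", "data": {"plan": [{"travel": [0, 0, -0.02], "roll": 0, "fingers": 1}, {"travel": [0, 0, -0.037], "roll": 0, "fingers": 1}, {"travel": [0, 0, -0.037], "roll": 0, "fingers": 1}, {"travel": [0, -0.06, -0.037], "roll": 0, "fingers": 1}, {"travel": [0, -0.12, -0.037], "roll": 0, "fingers": 1}, {"travel": [0, -0.18, -0.037], "roll": 0, "fingers": 1}, {"travel": [0, -0.24, -0.037], "roll": 0, "fingers": 1}, {"travel": [0, -0.3, -0.037], "roll": 0, "fingers": 1}, {"travel": [0, -0.36, -0.037], "roll": 0, "fingers": 1}, {"travel": [0, -0.36, -0.2], "roll": 0, "fingers": 1}, {"travel": [0, -0.36, -0.4], "roll": 0, "fingers": 1}, {"travel": [0, -0.36, -0.56], "roll": 0, "fingers": 1}]}}

```text
time: 25.1
position: [0.4318, 0.1006, 0.3025]
tool_rot: [2.064, 2.367, 0.001]
wrist_force: [0.7, -1.0, -0.1]
finger_gap: 0.152
grasp_force: 32.5
```

```bash
python3 st.py; python3 wh2.py; python3 -c "
from h import *
go(.5125,-.25,.30,86.7)"
```

```text
25.1 [0.43182693 0.10061491 0.30246954] q6 -0.08151849903318625 F [ 0.7 -1.  -0.1] T [ 0.01 -0.07 -0.  ] 0.1520439445370571 32.53813661634922
travel [0. 0. 0.] yaw0 7.81 tilt 0.07 roll 0.0434 (alt -0.9566) q6end 0.23 d 0.0
ball px pred [[380. 218.]
 [376. 307.]] [0.43273683 0.10068529 0.30718118]
[   0  151   47  175 5812] mid z.14 [0.2137 0.0588 0.14  ]
[611 189  29  21 455] mid z.14 [0.6605 0.1507 0.14  ]
[ 297  213   38  157 5572] mid z.14 [0.4414 0.0458 0.14  ]
[ 408  265   24   80 1328] mid z.14 [0.5256 0.0453 0.14  ]
near [[379.5 218.5   8. ]] [[0.4834 0.1078 0.125 ]]
near [[375.5 308.5   6.9]] [[0.4945 0.0303 0.125 ]]
travel [-1.433  0.125  0.03 ] yaw0 7.81 tilt 0.39 roll -0.4383 (alt 0.5617) q6end -1.97 d 0.3597136416302232
```

Request:
{"op": "jog_arm", "data": {"plan": [{"travel": [-0.25, 0.02, 0], "roll": -0.05, "fingers": 1}, {"travel": [-0.5, 0.04, 0], "roll": -0.1, "fingers": 1}, {"travel": [-0.75, 0.06, 0], "roll": -0.15, "fingers": 1}, {"travel": [-1, 0.09, 0], "roll": -0.2, "fingers": 1}, {"travel": [-1, 0.09, 0], "roll": -0.25, "fingers": 1}, {"travel": [-1, 0.09, 0], "roll": -0.3, "fingers": 1}, {"travel": [-1, 0.09, 0], "roll": -0.35, "fingers": 1}, {"travel": [-1, 0.09, 0], "roll": -0.4, "fingers": 1}, {"travel": [-1, 0.09, 0], "roll": -0.4383, "fingers": 1}, {"travel": [-1, 0.09, 0], "roll": -0.4383, "fingers": 1}]}}

```text
time: 26.4
position: [0.4883, -0.1438, 0.3002]
tool_rot: [-0.091, -3.14, -0.0]
wrist_force: [0.5, -0.5, 0.0]
finger_gap: 0.156
grasp_force: 32.5
```

```bash
python3 - <<'E'
from rk import *
rack("wrist");rack("top")
go(.5126,-.328,.30,86.7)
E
```

```text
wrist rect mm [ 511.7 -325. ] [221.2 104.9] 86.8 px [136. 229.]
travel [-0.141 -0.729  0.001] yaw0 86.53 tilt 0.01 roll -0.0009 (alt 0.9991) q6end -2.08 d 0.18573260173922831
```

Request:
{"op": "jog_arm", "data": {"plan": [{"travel": [-0.05, -0.2, 0], "roll": 0, "fingers": 1}, {"travel": [-0.1, -0.4, 0], "roll": 0, "fingers": 1}, {"travel": [-0.1, -0.4, 0], "roll": 0, "fingers": 1}, {"travel": [-0.1, -0.4, 0], "roll": 0, "fingers": 1}]}}

```text
time: 27.0
position: [0.5077, -0.245, 0.3002]
tool_rot: [-0.093, -3.14, -0.001]
wrist_force: [-0.6, 0.1, -0.6]
finger_gap: 0.154
grasp_force: 32.5
```

```bash
python3 - <<'E'
from rk import *
im=rack("wrist")
go(.5126,-.328,.15,86.7)
E
```

```text
wrist rect mm [ 511.9 -328. ] [213.1 102.5] 86.6 px [230. 206.]
travel [-0.039 -0.332  0.602] yaw0 86.65 tilt 0.02 roll -0.0003 (alt 0.9997) q6end -2.08 d 0.17207786287929733
```

Request:
{"op": "jog_arm", "data": {"plan": [{"travel": [-0.02, -0.17, 0], "roll": 0, "fingers": 1}, {"travel": [-0.036, -0.332, 0.1], "roll": 0, "fingers": 1}, {"travel": [-0.036, -0.332, 0.3], "roll": 0, "fingers": 1}, {"travel": [-0.036, -0.332, 0.5], "roll": 0, "fingers": 1}, {"travel": [-0.036, -0.332, 0.6], "roll": 0, "fingers": 1}, {"travel": [-0.036, -0.332, 0.6], "roll": 0, "fingers": 1}, {"travel": [-0.036, -0.332, 0.6], "roll": 0, "fingers": 1}]}}

```text
time: 27.92
position: [0.5127, -0.3284, 0.1522]
tool_rot: [0.09, 3.139, -0.002]
wrist_force: [-0.1, 0.2, -0.5]
finger_gap: 0.152
grasp_force: 32.5
```

```bash
python3 -c "
from h import *
go(.5122,-.328,.0915,86.7)"
```

```text
travel [0.003 0.002 0.243] yaw0 86.73 tilt 0.12 roll 0.0001 (alt -0.9999) q6end -2.08 d 0.0606787836634394
```

Request:
{"op": "jog_arm", "data": {"plan": [{"travel": [0.002, 0.002, 0.07], "roll": 0, "fingers": 1}, {"travel": [0.002, 0.002, 0.14], "roll": 0, "fingers": 1}, {"travel": [0.002, 0.002, 0.2], "roll": 0, "fingers": 1}, {"travel": [0.002, 0.002, 0.235], "roll": 0, "fingers": 1}, {"travel": [0.002, 0.002, 0.235], "roll": 0, "fingers": 1}, {"travel": [0.002, 0.002, 0.235], "roll": 0, "fingers": 1}]}}

```text
time: 28.68
position: [0.5117, -0.3281, 0.0917]
tool_rot: [0.09, 3.14, 0.0]
wrist_force: [-0.1, 0.0, 0.1]
finger_gap: 0.155
grasp_force: 32.8
```

```bash
python3 st.py
```

```text
28.675 [ 0.51169994 -0.32811018  0.09166403] q6 -2.210132365034237 F [-0.1  0.   0.1] T [-0.05 -0.02 -0.03] 0.15505367786022645 32.75733411312103
travel [0. 0. 0.] yaw0 86.70 tilt 0.01 roll 0.4817 (alt -0.5183) q6end -0.57 d 0.0
```

Request:
{"op": "jog_arm", "data": {"plan": [{"travel": [0, 0, 0.003], "roll": 0, "fingers": 1}, {"travel": [0, 0, 0.003], "roll": 0, "fingers": 0.6}, {"travel": [0, 0, 0.003], "roll": 0, "fingers": 0.6}, {"travel": [0, 0, 0.003], "roll": 0, "fingers": 0.6}, {"travel": [0, 0, 0.003], "roll": 0, "fingers": 0.6}, {"travel": [0, 0, -0.15], "roll": 0, "fingers": 0.6}, {"travel": [0, 0, -0.35], "roll": 0, "fingers": 0.6}, {"travel": [0, 0, -0.55], "roll": 0, "fingers": 0.6}, {"travel": [0, 0, -0.75], "roll": 0, "fingers": 0.5}, {"travel": [0, 0, -0.83], "roll": 0, "fingers": 0.4}, {"travel": [0, 0, -0.83], "roll": 0, "fingers": 0.4}]}}

```text
time: 30.05
position: [0.5119, -0.3283, 0.3006]
tool_rot: [0.09, 3.138, -0.002]
wrist_force: [1.5, 0.0, -1.0]
finger_gap: 0.599
grasp_force: 0.0
```

```bash
cat > rw.py <<'E'
from rk import *
# rack and the pale wheels (low saturation) in it
c=camera_info("wrist");im=rack("wrist");hsv=cv2.cvtColor(im,cv2.COLOR_BGR2HSV)
m=cv2.inRange(hsv,(15,10,150),(40,75,255));m=cv2.morphologyEx(m,cv2.MORPH_OPEN,np.ones((3,3)))
n,_,st,ce=cv2.connectedComponentsWithStats(m)
t=np.array([.5124,-.328]);a=np.radians(-3.3);M=np.array([[np.cos(a),-np.sin(a)],[np.sin(a),np.cos(a)]])
for i in range(1,n):
    if st[i,4]>150:
        q=onz(c,[ce[i]],.07)[0];print(st[i],"rack xy mm",((q[:2]-t)@M*1e3).round(1))
E
python3 rw.py; python3 -c "
from h import *
go(.525,.0358,.30,7.8)"
```

```text
wrist rect mm [ 512.3 -327.8] [213.3 102. ] 86.8 px [316. 196.]
[ 213  165   30   71 1575] rack xy mm [ -3.4 -82.2]
[308 164  15  33 478] rack xy mm [-22.1  -0.7]
[308 199  15  36 465] rack xy mm [13.9 -1.3]
travel [ 0.03   1.456 -0.004] yaw0 86.70 tilt 0.02 roll 0.4383 (alt -0.5617) q6end -0.07 d 0.3641124875870104
```

Request:
{"op": "jog_arm", "data": {"plan": [{"travel": [0.01, 0.25, 0], "roll": 0, "fingers": 0.4}, {"travel": [0.01, 0.5, 0], "roll": 0, "fingers": 0.4}, {"travel": [0.02, 0.75, 0], "roll": 0, "fingers": 0.4}, {"travel": [0.02, 1, 0], "roll": 0, "fingers": 0.4}]}}

```text
time: 30.6
position: [0.5203, -0.0763, 0.2976]
tool_rot: [-0.091, -3.138, -0.001]
wrist_force: [0.4, -0.4, 0.0]
finger_gap: 0.599
grasp_force: 0.0
```

Request:
{"op": "jog_arm", "data": {"plan": [{"travel": [0.01, 0.2, 0], "roll": 0.05, "fingers": 0.4}, {"travel": [0.01, 0.4, 0], "roll": 0.1, "fingers": 0.4}, {"travel": [0.01, 0.4, 0], "roll": 0.15, "fingers": 0.4}, {"travel": [0.01, 0.4, 0], "roll": 0.2, "fingers": 0.4}, {"travel": [0.01, 0.4, 0], "roll": 0.25, "fingers": 0.4}, {"travel": [0.01, 0.4, 0], "roll": 0.3, "fingers": 0.4}, {"travel": [0.01, 0.4, 0], "roll": 0.35, "fingers": 0.4}, {"travel": [0.01, 0.4, 0], "roll": 0.4, "fingers": 0.4}, {"travel": [0.01, 0.4, 0], "roll": 0.4383, "fingers": 0.4}, {"travel": [0.01, 0.4, 0], "roll": 0.4383, "fingers": 0.4}]}}

```text
time: 31.85
position: [0.524, 0.0217, 0.2978]
tool_rot: [-2.063, -2.367, 0.002]
wrist_force: [-0.4, -0.4, -0.2]
finger_gap: 0.602
grasp_force: 0.0
```

```bash
python3 wh2.py; python3 -c "
from h import *
go(.5257,.0346,.1585,7.8)"
```

```text
ball px pred [[274.  95.]
 [278. 203.]] [0.52404976 0.02173588 0.29804833]
[558  97  32  13 327] mid z.14 [0.688 0.131 0.14 ]
[ 309  158   22   86 1699] mid z.14 [0.5258 0.0402 0.14  ]
[625 402  15  43 384] mid z.14 [ 0.8292 -0.1198  0.14  ]
near [[273.5  97.5   9.3]] [[0.4832 0.1067 0.125 ]]
near [[276.5 203.5   8.2]] [[0.4937 0.0308 0.125 ]]
travel [0.05  0.015 0.558] yaw0 7.97 tilt 0.09 roll 0.0009 (alt -0.9991) q6end -0.07 d 0.1401497217892437
```

Request:
{"op": "jog_arm", "data": {"plan": [{"travel": [0.05, 0.013, 0.15], "roll": 0, "fingers": 0.4}, {"travel": [0.05, 0.013, 0.35], "roll": 0, "fingers": 0.4}, {"travel": [0.05, 0.013, 0.5], "roll": 0, "fingers": 0.4}, {"travel": [0.05, 0.013, 0.555], "roll": 0, "fingers": 0.4}, {"travel": [0.05, 0.013, 0.555], "roll": 0, "fingers": 0.4}, {"travel": [0.05, 0.013, 0.555], "roll": 0, "fingers": 1}, {"travel": [0.05, 0.013, 0.555], "roll": 0, "fingers": 1}, {"travel": [0.05, 0.013, 0.555], "roll": 0, "fingers": 1}, {"travel": [0.05, 0.013, 0.555], "roll": 0, "fingers": 1}, {"travel": [0.05, 0.013, 0.555], "roll": 0, "fingers": 1}], "newtons": 30}}

```text
time: 33.15
position: [0.5264, 0.0345, 0.1616]
tool_rot: [2.064, 2.366, 0.002]
wrist_force: [0.9, 0.3, 7.1]
finger_gap: 0.153
grasp_force: 32.9
```

Request:
{"op": "jog_arm", "data": {"plan": [{"travel": [0, 0, -0.02], "roll": 0, "fingers": 1}, {"travel": [0, 0, -0.037], "roll": 0, "fingers": 1}, {"travel": [0, 0, -0.037], "roll": 0, "fingers": 1}, {"travel": [0, -0.06, -0.037], "roll": 0, "fingers": 1}, {"travel": [0, -0.12, -0.037], "roll": 0, "fingers": 1}, {"travel": [0, -0.18, -0.037], "roll": 0, "fingers": 1}, {"travel": [0, -0.24, -0.037], "roll": 0, "fingers": 1}, {"travel": [0, -0.3, -0.037], "roll": 0, "fingers": 1}, {"travel": [0, -0.34, -0.037], "roll": 0, "fingers": 1}, {"travel": [0, -0.34, -0.2], "roll": 0, "fingers": 1}, {"travel": [0, -0.34, -0.4], "roll": 0, "fingers": 1}, {"travel": [0, -0.34, -0.56], "roll": 0, "fingers": 1}]}}

```text
time: 34.65
position: [0.4413, 0.0229, 0.3025]
tool_rot: [2.064, 2.367, 0.001]
wrist_force: [0.8, 0.7, -0.0]
finger_gap: 0.156
grasp_force: 32.0
```

```bash
python3 wh2.py; python3 st.py;python3 -c "
from h import *
go(.5126,-.23,.30,86.7)"
```

```text
ball px pred [[387. 114.]
 [382. 217.]] [0.44219075 0.02282871 0.30718494]
[   0   91   35  164 3954] mid z.14 [0.2226 0.0313 0.14  ]
[ 296  212   39  158 5615] mid z.14 [ 0.4504 -0.0315  0.14  ]
near [[386.5 114.5   8. ]] [[0.4837 0.1077 0.125 ]]
near [[380.5 218.5   8. ]] [[0.4936 0.0301 0.125 ]]
34.7 [0.44219075 0.02282871 0.30718494] q6 -0.25905587366040633 F [-1.5  0.4  5. ] T [ 0.01  0.04 -0.01] 0.15351152369394883 32.020232900977135
travel [0. 0. 0.] yaw0 7.81 tilt 0.39 roll 0.0434 (alt -0.9566) q6end 0.05 d 0.0
travel [-1.04   0.141  0.031] yaw0 7.81 tilt 0.39 roll -0.4383 (alt 0.5617) q6end -1.93 d 0.26254798259815887
```

Request:
{"op": "jog_arm", "data": {"plan": [{"travel": [-0.25, 0.03, 0], "roll": -0.05, "fingers": 1}, {"travel": [-0.5, 0.07, 0], "roll": -0.1, "fingers": 1}, {"travel": [-0.75, 0.1, 0], "roll": -0.15, "fingers": 1}, {"travel": [-1, 0.14, 0], "roll": -0.2, "fingers": 1}, {"travel": [-1, 0.14, 0], "roll": -0.25, "fingers": 1}, {"travel": [-1, 0.14, 0], "roll": -0.3, "fingers": 1}, {"travel": [-1, 0.14, 0], "roll": -0.35, "fingers": 1}, {"travel": [-1, 0.14, 0], "roll": -0.4, "fingers": 1}, {"travel": [-1, 0.14, 0], "roll": -0.4383, "fingers": 1}, {"travel": [-1, 0.14, 0], "roll": -0.4383, "fingers": 1}]}}

```text
time: 35.95
position: [0.51, -0.2199, 0.3002]
tool_rot: [-0.091, -3.14, -0.0]
wrist_force: [0.1, 0.3, -0.6]
finger_gap: 0.157
grasp_force: 32.0
```

```bash
python3 rw.py; python3 -c "
from h import *
go(.5171,-.2441,.15,86.7)"
```

```text
wrist rect mm [ 511.9 -328.2] [212.2 102.4] 86.7 px [203. 204.]
[ 187  173   32   71 1690] rack xy mm [-4.7  2.6]
[  94  174   43   71 2044] rack xy mm [ -3.  -79.5]
[122 199  11  22 192] rack xy mm [ -3.7 -66.2]
[ 297  212   38  158 5621] rack xy mm [ 78.5 107.7]
[277 290  16  35 385] rack xy mm [95.  77.6]
[ 587  367   53   52 1596] rack xy mm [193.6 428. ]
travel [-0.034 -0.095  0.601] yaw0 86.55 tilt 0.02 roll -0.0008 (alt 0.9992) q6end -1.95 d 0.15232562515864795
```

Request:
{"op": "jog_arm", "data": {"plan": [{"travel": [-0.032, -0.095, 0.1], "roll": 0, "fingers": 1}, {"travel": [-0.032, -0.095, 0.3], "roll": 0, "fingers": 1}, {"travel": [-0.032, -0.095, 0.5], "roll": 0, "fingers": 1}, {"travel": [-0.032, -0.095, 0.6], "roll": 0, "fingers": 1}, {"travel": [-0.032, -0.095, 0.6], "roll": 0, "fingers": 1}, {"travel": [-0.032, -0.095, 0.6], "roll": 0, "fingers": 1}]}}

```text
time: 36.75
position: [0.5173, -0.2444, 0.1518]
tool_rot: [0.092, 3.139, -0.001]
wrist_force: [0.2, -0.6, -0.1]
finger_gap: 0.155
grasp_force: 32.0
```

```bash
python3 -c "
from h import *
go(.5168,-.2441,.0915,86.7)"
```

```text
travel [0.002 0.001 0.241] yaw0 86.63 tilt 0.09 roll -0.0004 (alt 0.9996) q6end -1.95 d 0.06033236974222569
```

Request:
{"op": "jog_arm", "data": {"plan": [{"travel": [0.001, 0.001, 0.07], "roll": 0, "fingers": 1}, {"travel": [0.001, 0.001, 0.14], "roll": 0, "fingers": 1}, {"travel": [0.001, 0.001, 0.2], "roll": 0, "fingers": 1}, {"travel": [0.001, 0.001, 0.236], "roll": 0, "fingers": 1}, {"travel": [0.001, 0.001, 0.236], "roll": 0, "fingers": 1}, {"travel": [0.001, 0.001, 0.236], "roll": 0, "fingers": 1}]}}

```text
time: 37.5
position: [0.5166, -0.2439, 0.0913]
tool_rot: [-0.09, -3.14, -0.0]
wrist_force: [-0.0, 0.2, -0.6]
finger_gap: 0.153
grasp_force: 32.2
```

```bash
python3 st.py
```

```text
37.5 [ 0.51664845 -0.24385112  0.09130736] q6 -2.089149351186089 F [-0.   0.2 -0.6] T [-0.01  0.01  0.03] 0.15306114691249542 32.206482365727425
travel [0. 0. 0.] yaw0 86.70 tilt 0.01 roll 0.4817 (alt -0.5183) q6end -0.44 d 0.0
```

Request:
{"op": "jog_arm", "data": {"plan": [{"travel": [0, 0, 0.002], "roll": 0, "fingers": 1}, {"travel": [0, 0, 0.002], "roll": 0, "fingers": 0.6}, {"travel": [0, 0, 0.002], "roll": 0, "fingers": 0.6}, {"travel": [0, 0, 0.002], "roll": 0, "fingers": 0.6}, {"travel": [0, 0, 0.002], "roll": 0, "fingers": 0.6}, {"travel": [0, 0, -0.15], "roll": 0, "fingers": 0.6}, {"travel": [0, 0, -0.35], "roll": 0, "fingers": 0.6}, {"travel": [0, 0, -0.55], "roll": 0, "fingers": 0.6}, {"travel": [0, 0, -0.75], "roll": 0, "fingers": 0.5}, {"travel": [0, -0.2, -0.84], "roll": 0, "fingers": 0.4}, {"travel": [0, -0.34, -0.84], "roll": 0, "fingers": 0.4}, {"travel": [0, -0.34, -0.84], "roll": 0, "fingers": 0.4}]}}

```text
time: 39.0
position: [0.5113, -0.3307, 0.3009]
tool_rot: [-0.094, -3.14, -0.0]
wrist_force: [-1.1, -1.1, -0.6]
finger_gap: 0.6
grasp_force: 0.0
```

```bash
python3 rw.py; python3 - <<'E'
from h import *
# triangulate wheel heights from the scene camera: top of each pale wheel
c=camera_info("scene");im=get_image("scene");hsv=cv2.cvtColor(im,cv2.COLOR_BGR2HSV)
m=cv2.inRange(hsv,(15,10,150),(40,75,255));n,_,st,ce=cv2.connectedComponentsWithStats(m)
t=np.array([.5124,-.328]);a=np.radians(-3.3);M=np.array([[np.cos(a),-np.sin(a)],[np.sin(a),np.cos(a)]])
for i in range(1,n):
    if st[i,4]>60: print(st[i],ce[i].round(1))
for y in(-.084,0,.084):
    q=M@[-.004,y]+t;print("expected top",proj(c,[[*q,.082]]).round(1))
print(manip.get_state()["finger_gap"])
E
```

```text
wrist rect mm [ 512.6 -327.9] [213.2 102.7] 87.0 px [318. 197.]
[310 165  16  33 499] rack xy mm [-21.8  -0.6]
[ 392  165   29   71 1416] rack xy mm [-4.9 81.1]
[ 216  166   29   72 1545] rack xy mm [ -3.2 -82.3]
[310 198  16  38 496] rack xy mm [13.5 -1.2]
[    0     0   226   224 33480] [100.2  96.7]
[ 223    0   57  106 2176] [255.5  73.5]
[543  66  14  13  80] [550.   72.7]
[  386   187   254   293 24756] [543.1 372.8]
[417 263  24  18 216] [427.  273.8]
[211 286  23  27 218] [222.8 298.1]
[176 310  24  30 238] [187.9 323.7]
[139 337  26  30 261] [151.5 351.3]
[325 350  58  21  95] [349.9 357.5]
[296 363  74  93 192] [325.9 409.9]
[ 592  408   48   72 1743] [623.5 455.3]
expected top [[144.6 343.8]]
expected top [[182.  316.6]]
expected top [[217.  291.1]]
0.5953934964387833
```

```bash
python3 -c "
from plant import manip
print(manip.hand_in())"
```

```text
the job is handed in; nothing more can be done
None
```

I turned the heat knob to its off stop, stood all three wheels on edge in rack pockets 0, 2 and 4, and handed the job in; the hand-in gave no verdict, and my last check was from camera measurements only.

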